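# Empty the drilling vise and peg rail onto the kiln shelf

## Task

Gather the finished ware for the kiln: slide the vise's jaw open, lift the candlestick out and stand it upright on the kiln shelf, then push the empty vise fully shut again. Also lift every test tile that hangs on the peg rail up and off its peg and stand it upright on its foot on the kiln shelf, candlestick and tiles all on the shelf together. Set the ware down rather than dropping it, and leave everything else on the bench where it is.

Things in the scene. Friction and masses are not known exactly. Their poses are not given: they have to be found in the camera images.
- jaw (a joint): Position of the vise's sliding jaw in m: 0 = shut fully home against the fence, 0.105 = fully open; about 0.061 while it grips the candlestick. It slides along the vise's -x as the value grows, with about 5 N of friction, and stays where it is left.
- jaw_knob (a point): Top centre of the black upright knob on the sliding jaw, 98 mm above the bench: 24 mm diameter, 38 mm tall, on a thinner stem that rises from the jaw's 38 mm high slide. It moves with the jaw and stands 55 mm behind (vise -x of) the jaw's gripping face. Its axes are the vise's.
- vise: Fixed vise. Origin on the bench under the gripping face of its fixed fence (29 mm high); +x roughly away from the robot. Bed 110 mm wide (y), 14 mm high, x from -215 to +35 mm. The sliding steel jaw is 80 mm wide, 45 mm high; its lip, 32 to 45 mm above the bench, reaches 6 mm over the gripped part's foot, so the part cannot rise until the jaw is slid 8 mm or more open.
- candlestick: Fired terracotta candlestick, 0.3 kg or so, gripped in the vise at the start, standing on the vise bed. Origin at the centre of its underside. Foot 60 (x) x 64 (y) x 14 mm high; square column above it 36 (x) x 40 (y) mm up to 80 mm; a 20 mm hole drilled in the top. While in the vise its axes are nearly the vise's.
- rack: Fixed wooden peg rail. Origin on the bench under the rail's front face. Rail 300 mm long (y), top 140 mm high, on a 16 mm high foot plank. Five 6 mm pegs at y = -116, -58, 0, 58, 116 mm stick out level along the rack's -x (roughly to the robot), axes 135 mm high, to x = -68 mm, where each tip turns up: its top is 8 mm above the peg's upper side.
- kiln_shelf: Fixed pale kiln shelf lying on the bench, 300 (x) x 200 (y) x 12 mm thick; origin at the centre of its underside. Three fixed round props, 26 mm diameter, 50 mm tall, stand on it at (x, y) = (132, 82), (132, -82) and (-132, 0) mm. The rest of it is free.
- tile1: Clay test tile, 0.12 kg, an upside-down T; None if absent. Origin at the centre of its underside. Foot 44 (x) x 42 (y) x 10 mm; panel 10 mm thick (x), 42 wide (y), 110 high, with a 20 mm wide window from 46 to 74 mm height. Hangs by the window's top edge on the peg at rack y = -116 mm, x about -40 mm, axes as the rack's. Must rise over 8 and under 22 mm to come forward off the upturned tip.
- tile2: Clay test tile, 0.12 kg, an upside-down T; None if absent. Origin at the centre of its underside. Foot 44 (x) x 42 (y) x 10 mm; panel 10 mm thick (x), 42 wide (y), 110 high, with a 20 mm wide window from 46 to 74 mm height. Hangs by the window's top edge on the peg at rack y = -58 mm, x about -40 mm, axes as the rack's. Must rise over 8 and under 22 mm to come forward off the upturned tip.
- tile3: Clay test tile, 0.12 kg, an upside-down T; None if absent. Origin at the centre of its underside. Foot 44 (x) x 42 (y) x 10 mm; panel 10 mm thick (x), 42 wide (y), 110 high, with a 20 mm wide window from 46 to 74 mm height. Hangs by the window's top edge on the peg at rack y = 0 mm, x about -40 mm, axes as the rack's. Must rise over 8 and under 22 mm to come forward off the upturned tip.
- tile4: Clay test tile, 0.12 kg, an upside-down T; None if absent. Origin at the centre of its underside. Foot 44 (x) x 42 (y) x 10 mm; panel 10 mm thick (x), 42 wide (y), 110 high, with a 20 mm wide window from 46 to 74 mm height. Hangs by the window's top edge on the peg at rack y = 58 mm, x about -40 mm, axes as the rack's. Must rise over 8 and under 22 mm to come forward off the upturned tip.
- tile5: Clay test tile, 0.12 kg, an upside-down T; None if absent. Origin at the centre of its underside. Foot 44 (x) x 42 (y) x 10 mm; panel 10 mm thick (x), 42 wide (y), 110 high, with a 20 mm wide window from 46 to 74 mm height. Hangs by the window's top edge on the peg at rack y = 116 mm, x about -40 mm, axes as the rack's. Must rise over 8 and under 22 mm to come forward off the upturned tip.
- mug: Bystander, to be left where it is: unfired clay mug, 76 mm across, 85 mm high, fragile. Origin at the centre of its underside.
- glaze_jar: Bystander, to be left where it is: closed glaze jar, 72 mm across, 100 mm high. Origin at the centre of its underside.
- water_cup: Bystander, to be left where it is: white plastic cup, 84 mm across, 75 mm high. Origin at the centre of its underside.
- sponge: Bystander, to be left where it is: sponge, 100 x 65 x 28 mm. Origin at the centre of its underside.
- pine_cone: Bystander, to be left where it is: pine cone, 66 mm across, 62 mm high. Origin at the centre of its underside.
- wood_rib: Bystander, to be left where it is: flat wooden rib, 50 x 110 x 8 mm, lying on the foot plank of the peg rail. Origin at the centre of its underside.
- clay_brush: Bystander, to be left where it is: brush, 180 mm long, lying flat. Origin at the centre of its underside.
Not all that is in view belongs to the job. What is shaped like the tile4 but blue is not meant.

How it is judged:
By the outcome, as a careful person would: the job done as asked, in the order asked, and still so for the second after the job is handed in, with the robot touching nothing.
Of tile1, tile2, tile3, tile4, tile5 only 3 to 5 are there at a start; the rules pass over those that are not, and their reading is None.
At some moment in a run one of candlestick may be knocked a few centimetres aside while the robot is not near it.
It also fails if it takes over 210 s, if anything falls off the work surface, if the arm or the gripper's body presses on something with over 40 N, if the wrist force passes 120 N, or if a joint passes its speed limit or range.

## Robot

A 6-joint arm with a two-finger parallel gripper is mounted at the origin on the work surface. World frame = base frame: x ahead of the robot, y to its left, z up, the work surface at z = 0. Lengths are in m, angles in rad, forces in N, time in s.
With the tool pointing down it reaches from about 0.325 to 0.775 m from the base axis. Payload 5.5 kg.
Tool frame: the origin (TCP) lies on the mounting face of the last link; the fingertips stand 182 mm ahead of it and the grasp point (between the pads) lies 163 mm ahead of it; z points along the fingers, y is the line along which they close (so a half turn about z gives the same grasp; the last joint's range is limited). The gripper opens to 88 mm and grips with 3 to 60 N. Pads are 20 mm wide; open, the fingers measure 115 mm over their backs; the gripper's body (75 mm by 178 mm) begins 61 mm behind the grasp point.
Start: joints at [-1.2, 0.091, 1.231, -0, 1.82, -0.057], TCP at [0.249, -0.546, 0.405] pointing down, gripper open.
Joint ranges: [-2.87, 2.87], [-0.86, 2.18], [0.17, 2.46], [-1.51, 4.65], [0.06, 2.69], [-2.65, 2.65]. Speed limits (rad/s): [2.57, 2.57, 3.01, 3.14, 3.14, 3.14].

## Interface

Orientations are given as a unit quaternion [x, y, z, w].
In Python, from bench import r gives the robot as it stands.
- The arm moves only by the tool step_arm, never from a script. Its argument "plan" is one flat list of numbers, 5 for each row, row after row: the opening, from 0 (shut) to 1 (fully open), then the shift along the tool's x, y, z in m, then the turn about the tool's z in degrees. A call has 1 to 12 rows; each row shifts and turns the commanded pose from where the row before left it, along the tool's axes as they then stand; what a row does not reach is not made up. A row lasts 1/10 s, in which the tool goes at most 50 mm and 8.59 degrees, less where a joint would pass 70% of its speed; a pose out of reach is approached as far as the arm can. A call with a gripper value outside its range is refused whole. The fingers move at their own pace and stop on an object; "squeeze" is the grip in N (left out, the last holds). Time passes only in rows, so rows that do not move let the fingers close. It gives the time, the measured TCP pose, the force, the opening and the grip force at its end, in the units of the state.
- r.get_obs(): the state, without advancing time (a new reading comes with each control period).
- r.read_camera(name): name is "side" or "top"; returns the picture (384x512x3 uint8, blue, green, red); there is no depth.
- r.camera_info(name): a dict with "vfov" (degrees; the focal length in pixels is half the picture's height over the tangent of half this angle, whatever the lens; pixels are square), "cx", "cy" (the principal point, pixels), "R" (3x3) and "t" (3): a world point X has camera coordinates R X + t. Camera axes: x right, y down, z forward; pixel columns grow to the right and rows downward; lengths in m; the calibration is good to about 2 mm. A picture is of the moment at which its call begins. camera_info takes no time and is no camera call.
- r.sign_off(): hands the job in; it is judged then, once.
The state is a dict: "clock": time; "q": joint angles; "qd": joint speeds; "joint_torque": joint torques, N m; "position": TCP position; "tool_rot": TCP orientation; "force": force on the tool from outside, world axes, zero at the start; "torque": the same for the moment, N m; "finger_gap": finger opening in m; "finger_force": force on a finger pad.
Only numpy, scipy, OpenCV 4.12 (cv2) and the standard library are available. Lean on these libraries where they do the work, as an engineer would, in place of code of your own. Each camera call takes 0.05 s, during which the arm holds its last target. There are 200 camera calls.

## Working session

There is one attempt and no reset: what is moved stays moved. The work goes in short steps, Python scripts to look and compute and a tool call to move; the robot and the scene stay as the last step left them, time stands still between calls to the robot, and variables do not carry over. Pictures are saved under pics/ and viewed, at most 14 in all, crops included, and the job is handed in when it is done.

Besides the shell and the picture viewer there is one more tool, called after ">>>" by a JSON object that holds its "fn" and its "kwargs", one argument or row to a line. step_arm: Moves the arm, as the interface text tells. Its arguments: {"type":"object","properties":{"plan":{"type":"array"},"squeeze":{"type":"number"}},"required":["plan"]}

```bash
mkdir -p pics && python3 - <<'E'
from bench import r
import cv2
o=r.get_obs()
for k in o: print(k,o[k])
for n in ("side","top"):
    cv2.imwrite(f"pics/{n}0.png",r.read_camera(n)); print(n,r.camera_info(n))
E
```

```text
clock 0.0
q [-1.19970499e+00  9.18198787e-02  1.23187128e+00 -3.02827205e-05
  1.81981650e+00 -5.67165138e-02]
qd [ 9.41621304e-04  4.10101800e-04  1.39178461e-03  2.79733394e-05
  5.24688382e-04 -2.78764106e-05]
joint_torque [-6.20846586e-04 -4.46449113e+01 -4.06452262e+01  6.98777195e-02
  2.91363476e-02 -1.35775372e-04]
position [ 0.24892727 -0.54597459  0.40353815]
tool_rot [ 9.77209993e-01  2.12272733e-01 -1.64385558e-04 -9.43402189e-04]
force [ 0.50938355 -0.34769162  0.33709909]
torque [ 0.00038742 -0.00206406  0.02158452]
finger_force 0.0
finger_gap 0.08762998678562121
side {'vfov': 48.759027353413835, 'cx': 250.36795712789564, 'cy': 194.42858569614376, 'R': array([[ 0.90103678, -0.43355989,  0.01259146],
       [-0.26757068, -0.57845248, -0.77058333],
       [ 0.34137759,  0.69095481, -0.63721487]]), 't': array([-0.48679267,  0.22583522,  1.50152156])}
top {'vfov': 51.624437830499225, 'cx': 259.7994706840136, 'cy': 196.23684242559696, 'R': array([[ 0.01879713, -0.99948773,  0.02590279],
       [-0.98120646, -0.02341714, -0.19153466],
       [ 0.19204311, -0.02181568, -0.98114399]]), 't': array([-0.0184853 ,  0.55690257,  1.26067727])}
```

View pics/side0.png

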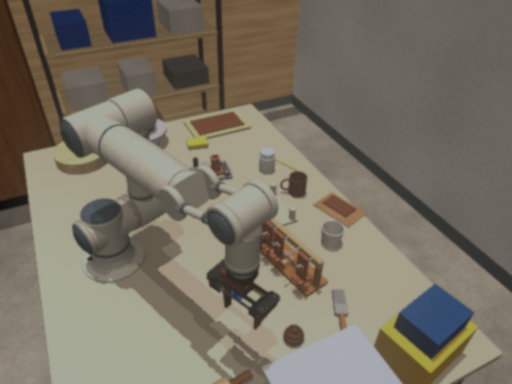

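View pics/top0.png

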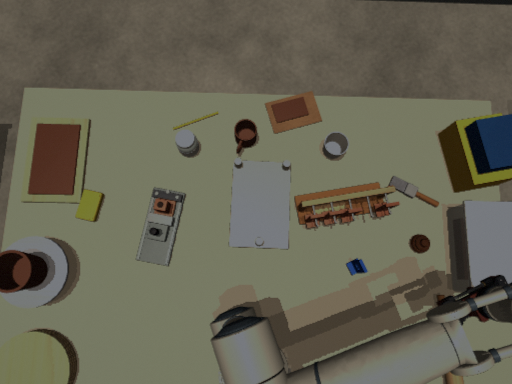

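The side view shows the arm at (170,190), the vise with the candlestick near (215,165), the rack near (290,255) and the shelf partly hidden behind the arm. The top view shows the vise at (160,225), the shelf at (260,203) with its props, and the rack at (345,205). The blue tile-like thing at (356,267) on the bench is not a candidate. Next I'll enlarge the working area.

```bash
cat > h.py <<'E'
import numpy as np, cv2
from bench import r
def K(n):
    c=r.camera_info(n); f=192/np.tan(np.radians(c['vfov']/2)); return f,c['cx'],c['cy'],np.array(c['R']),np.array(c['t'])
def ray(n,u,v):
    f,cx,cy,R,t=K(n); d=R.T@np.array([(u-cx)/f,(v-cy)/f,1]); return -R.T@t,d/np.linalg.norm(d)
def onz(n,u,v,z):
    o,d=ray(n,u,v); return o+d*(z-o[2])/d[2]
def proj(n,X):
    f,cx,cy,R,t=K(n); p=R@np.array(X,float)+t; return np.array([f*p[0]/p[2]+cx,f*p[1]/p[2]+cy])
def tri(a,b):
    (o1,d1),(o2,d2)=ray("top",*a),ray("side",*b)
    s=np.linalg.lstsq(np.c_[d1,-d2],o2-o1,rcond=None)[0]; p,q=o1+s[0]*d1,o2+s[1]*d2
    return (p+q)/2,np.linalg.norm(p-q)
E
python3 - <<'E'
import cv2,numpy as np
t=cv2.imread("pics/top0.png"); s=cv2.imread("pics/side0.png")
a=t[145:275,130:400]
cv2.imwrite("pics/c1.png",cv2.resize(a,(270*296//100,130*296//100),interpolation=cv2.INTER_CUBIC))
E
python3 - <<'E'
import sys; sys.path.insert(0,'.')
from h import *
for p in [(233,160),(291,163),(289,250),(229,246)]: print(p,onz("top",*p,.012).round(3))
E
```

```text
(233, 160) [0.691 0.088 0.012]
(291, 163) [ 0.686 -0.114  0.012]
(289, 250) [ 0.385 -0.108  0.012]
(229, 246) [0.394 0.092 0.012]
```

View pics/c1.png

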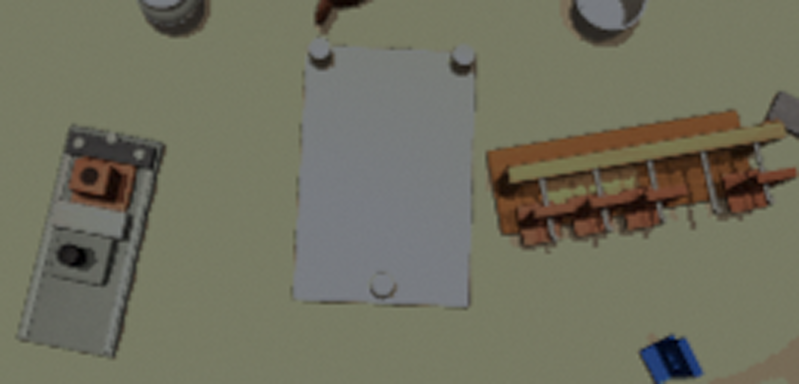

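The shelf corners cast to 0.30 x 0.20 m, matching the sizes given. Crop: vise left with the candlestick at (95,180), knob at (72,256). The rack is on the right with tiles on four pegs (feet at crop (537,232), (590,222), (642,215), (745,200)), so peg y = -58 is empty. The blue T lying at (670,358) is the decoy.

```bash
python3 - <<'E'
from h import *
t=cv2.imread("pics/top0.png"); hsv=cv2.cvtColor(t,cv2.COLOR_BGR2HSV)
for nm,p in dict(bench=(210,220),bed=(155,255),jaw=(150,220),cs=(160,205),shelf=(260,200),rail=(345,197),plank=(335,189),tile=(330,219)).items(): print(nm,hsv[p[1],p[0]])
def rect(m,roi,z,name):
    mm=np.zeros(m.shape,np.uint8); x0,y0,x1,y1=roi; mm[y0:y1,x0:x1]=m[y0:y1,x0:x1]*255
    c=max(cv2.findContours(mm,0,cv2.CHAIN_APPROX_NONE)[0],key=cv2.contourArea)
    W=np.array([onz("top",*q[0],z)[:2] for q in c]); R=cv2.minAreaRect((W*1000).astype(np.float32)); print(name,cv2.contourArea(c),R); return c
S=hsv[...,1];H=hsv[...,0];V=hsv[...,2]
rect((S<45),(225,150,300,255),.012,"shelf")
rect((S<60),(132,180,195,272),.014,"vise")
rect((H>17)&(H<26)&(S>85),(290,175,400,225),.140,"rail")
rect((H<16)&(S>120),(290,175,400,225),.016,"plank")
E
```

```text
bench [ 34  48 123]
bed [ 39  18 102]
jaw [ 20  19 120]
cs [ 11 114  38]
shelf [100  12 125]
rail [ 24  96 119]
plank [ 17 110 100]
tile [ 10 140 113]
shelf 5023.5 ((545.9758911132812, -9.943489074707031), (201.9260711669922, 312.19757080078125), 88.81111145019531)
vise 5642.0 ((460.55596923828125, 316.7173767089844), (312.0284423828125, 210.69973754882812), 2.889479637145996)
rail 135.0 ((556.8541870117188, -329.81109619140625), (18.718814849853516, 198.32666015625), 10.895960807800293)
plank 1330.0 ((539.5996704101562, -281.4652099609375), (115.90966796875, 297.8349914550781), 10.947413444519043)
```

```bash
python3 - <<'E'
from h import *
t=cv2.imread("pics/top0.png"); s=cv2.imread("pics/side0.png"); hsv=cv2.cvtColor(t,cv2.COLOR_BGR2HSV)
S=hsv[...,1];H=hsv[...,0]
m=np.zeros(S.shape,np.uint8); m[180:272,132:195]=(S[180:272,132:195]<33)*255
m=cv2.morphologyEx(m,cv2.MORPH_OPEN,np.ones((3,3)))
c=max(cv2.findContours(m,0,cv2.CHAIN_APPROX_NONE)[0],key=cv2.contourArea)
W=np.array([onz("top",*q[0],.014)[:2] for q in c]); print(cv2.minAreaRect((W*1000).astype(np.float32)))
print("props",[onz("top",*p,.062).round(4) for p in [(130+319/2.96,145+46/2.96),(130+463/2.96,145+53/2.96),(130+383/2.96,145+283/2.96)]])
def up(i,x0,y0,x1,y1,k): return cv2.resize(i[y0:y1,x0:x1],None,fx=k,fy=k,interpolation=cv2.INTER_CUBIC)
A=up(t,130,180,195,270,6); B=up(t,290,170,403,235,6)
C=up(s,185,145,285,205,5)
can=np.zeros((600,800,3),np.uint8)
B2=up(t,290,175,400,232,5); A2=up(t,132,180,192,270,4)
can[:285,:550]=B2; can[:360,555:795]=A2; can[290:590,:500]=cv2.resize(s[220:292,235:335],(500,360))[:300]
cv2.imwrite("pics/c2.png",cv2.convertScaleAbs(can,alpha=1.4))
E
```

```text
((457.3121643066406, 322.5882568359375), (110.43768310546875, 247.65859985351562), 80.13018035888672)
props [array([0.6755, 0.0696, 0.062 ]), array([ 0.6716, -0.0935,  0.062 ]), array([ 0.41  , -0.0079,  0.062 ])]
```

View pics/c2.png

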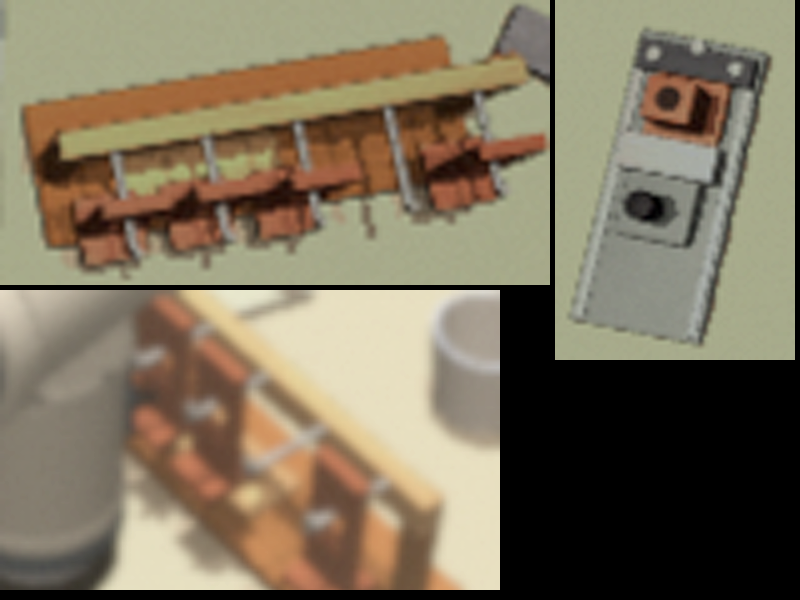

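Crop: rail front-top edge from top px (302.6,206.6) to (395.4,191.4), four terracotta tiles on pegs and one empty peg (peg 2). Knob top at (154.5,231.2), candlestick hole at (160,204.5). The vise bed measured 110 x 248 mm against 110 x 250 given.

```bash
python3 - <<'E'
from h import *
o=np.array([.4573,.3226]); a=np.radians(-9.87); ex=np.array([np.cos(a),np.sin(a)]); ey=np.array([-ex[1],ex[0]]); O=o+.09*ex
print("vise",O)
k=onz("top",154.5,231.2,.098)[:2]; c=onz("top",160,204.5,.094)[:2]
for n,p in(("knob",k),("cs",c)): print(n,p,(p-O)@ex,(p-O)@ey)
L=onz("top",302.6,206.6,.14)[:2];R=onz("top",395.4,191.4,.14)[:2]
d=L-R; print("rail",L,R,np.linalg.norm(d)); ey=d/np.linalg.norm(d); ex=np.array([ey[1],-ey[0]]); Or=(L+R)/2; print(Or,ex,np.degrees(np.arctan2(ex[1],ex[0])))
B=lambda x,y:(290+x/5,175+y/5)
for n,p,z in [("peg2 tip",B(413,208),.143),("peg2 root",B(390,108),.138),("peg5 root",B(117,155),.138),("peg4 root",B(208,138),.138),("peg3root",B(299,124),.138),("peg1root",B(479,97),.138)]:
    q=onz("top",*p,z)[:2]-Or; print(n,q@ex*1e3,q@ey*1e3)
E
```

```text
vise [0.54596793 0.30717281]
knob [0.42946465 0.32122098] -0.11718697862047112 -0.0061299608340772815
cs [0.51506123 0.31071734] -0.03105683237590786 -0.001805749578715311
rail [ 0.51094046 -0.13734634] [ 0.56588208 -0.42848489] 0.29627729372956163
[ 0.53841127 -0.28291561] [0.98265562 0.18543986] 10.686778001467415
peg2 tip -66.20150894992803 -58.66878171938461
peg2 root -1.9243162182866116 -59.98654352057257
peg5 root -3.31362776841973 114.39962430171155
peg4 root -2.029605594342102 56.42215839265988
peg3root -2.596397129661297 -1.492286854469641
peg1root -4.157050878324561 -116.83896585743429
```

```bash
python3 - <<'E'
from h import *
t=cv2.imread("pics/top0.png"); s=cv2.imread("pics/side0.png")
gt=cv2.cvtColor(t,cv2.COLOR_BGR2GRAY); gs=cv2.cvtColor(s,cv2.COLOR_BGR2GRAY)
print(proj("side",[.4295,.321,.098]),proj("side",[.515,.3107,.094]))
print("top knob");print(gt[224:240:1,146:168])
print("side knob");print(gs[152:176,186:206])
E
```

```text
[194.64418973 159.20236132] [214.22870385 156.47603502]
top knob
[[119 107  96  93  91  94  95  94  94  94  96  97  97  93  81  68  69  83
   91 106 109 108]
 [119 104  95  85  92  94  93  95  93  95  95  94  97  96  97  97  99 100
   83  78  75  65]
 [116  92  92  78  90  96  92  89  93  95  94  96  96  97  97  97  99  99
  100  99 101  84]
 [106  95  95  91  87  84  70  64  78  85  89  94  96  98  98  98  99  98
   99  98 101  70]
 [102  95  92  88  62  29  22  24  19  30  64  73  83  89  89  97  99  99
   99  99  98  60]
 [ 87  87  85  71  41  21  27  29  34  23   8  10  32  48  55  83  97 100
   99 100  92  51]
 [ 93  91  79  48  26  27  29  35  33  33  15   0  16  38  52  54  89  98
   98 100  83  45]
 [ 95  95  91  52  23  28  34  37  39  35  17   2   6  35  52  56  90  99
   98 101  74  37]
 [ 94  92  92  56  27  29  33  36  39  24   7   3   6  35  52  56  81  95
   98  97  60  28]
 [ 85  83  94  78  46  28  29  33  34  15   2   7   8  36  52  54  66  93
   98  92  53  29]
 [ 85  77  92  98  77  58  47  26   6   2   6  14  30  43  51  66  93 100
  100  86  46  42]
 [ 95  90  9
[... 1804 characters left out ...]
 163 166
  166 166]
 [153 148 143 133 126 125 124 118 108 106 112 124 131 138 143 149 157 162
  165 167]
 [151 146 140 131 124 124 123 120 113 110 110 112 115 118 123 130 142 150
  159 163]
 [149 146 143 138 134 132 130 127 120 114 110 108 107 107 107 112 121 130
  144 155]
 [156 155 154 152 151 147 144 141 134 127 121 117 111 109 106 104 106 110
  123 142]
 [164 163 163 162 161 158 155 150 142 130 122 116 112 109 107 106 103  99
  107 123]
 [166 166 165 165 163 157 151 142 132 121 114 109 107 108 106 105 102  97
   97 104]
 [166 164 165 163 154 145 134 121 115 110 108 108 106 107 107 106 104  98
   92  94]
 [164 160 156 149 138 124 115 109 106 107 106 107 106 108 107 107 105  99
   94  90]]
```

The knob's top face spans top columns 149.5–155.5 and rows 228–234, so its centre is (152.7,231). That is vise (-0.117, 0.000), as it should be. Vise yaw is -9.9°, and I'll approach with tool yaw 170°.

>>> {"fn": "step_arm", "kwargs": {
  "plan": [1, 0, 0, 0, -8.5, 1, 0, 0, 0, -8.5, 1, 0, 0, 0, -8.5, 1, 0, 0, 0, -8.5, 1, 0, 0, 0, -8.5, 1, 0, 0, 0, -8.5, 1, 0, 0, 0, -8.5, 1, 0, 0, 0, -8.5, 1, 0, 0, 0, -8.5, 1, 0, 0, 0, -8.5, 1, 0, 0, 0, -8.5, 1, 0, 0, 0, -8.5]
}}

```text
clock: 1.3
position: [0.2489, -0.546, 0.4039]
tool_rot: [0.447, 0.894, 0.0, -0.0]
force: [-0.1, 0.9, 0.0]
finger_gap: 0.0878
finger_force: 0.0
```

>>> {"fn": "step_arm", "kwargs": {
  "plan": [1, 0, 0, 0, -8.5, 1, 0, 0, 0, -8.5, 1, 0, 0, 0, -8.5, 1, 0, 0, 0, -8.5, 1, 0, 0, 0, -8.5, 1, 0, 0, 0, -1.1, 1, 0, 0, 0, 0]
}}

```text
clock: 2.0
position: [0.2489, -0.5459, 0.4042]
tool_rot: [0.088, 0.996, 0.0, -0.0]
force: [-0.0, -0.5, 0.2]
finger_gap: 0.0878
finger_force: 0.0
```

```bash
cat >> h.py <<'E'
from scipy.spatial.transform import Rotation as Ro
VO=np.array([.546,.3072]);VA=np.radians(-9.87);RO=np.array([.537,-.2835]);RA=np.radians(10.7);SO=np.array([.541,-.010]);SA=np.radians(-.9)
def fr(O,A,x,y): return O+np.array([np.cos(A)*x-np.sin(A)*y,np.sin(A)*x+np.cos(A)*y])
V=lambda x,y:fr(VO,VA,x,y); RK=lambda x,y:fr(RO,RA,x,y); SH=lambda x,y:fr(SO,SA,x,y)
def go(*pts):
    """pts: (xy, grasp z) in turn; prints tool-frame shifts in mm"""
    o=r.get_obs(); M=Ro.from_quat(o['tool_rot']).as_matrix(); p=np.array(o['position'])
    g=p+.163*M[:,2]; X=M[:,0]
    print("t",round(o['clock'],2),"grasp",g.round(4),"yaw",np.degrees(np.arctan2(X[1],X[0])).round(2),"tilt",M[2].round(3),"gap",round(o['finger_gap'],4),"F",np.round(o['force'],1),"ff",round(o['finger_force'],1))
    for xy,z in pts:
        w=np.array([*xy,z]); print("  ->",w.round(4),"tool mm",((w-g)@M*1e3).round(1)); g=w
E
python3 - <<'E'
from h import *
go(([.5,0],.24),([.4305,.327],.14),([.4305,.327],.082))
E
```

```text
t 2.0 grasp [ 0.2489 -0.5458  0.2412] yaw 169.94 tilt [ 0.     0.001 -1.   ] gap 0.0878 F [-0.  -0.5  0.2] ff 0.0
  -> [0.5  0.   0.24] tool mm [-151.9  581.3    1.5]
  -> [0.4305 0.327  0.14  ] tool mm [125.5 309.8 100.2]
  -> [0.4305 0.327  0.082 ] tool mm [-0. -0. 58.]
```

>>> {"fn": "step_arm", "kwargs": {
  "plan": [0.7, -0.01, 0.0385, 0, 0, 0.7, -0.01, 0.0385, 0, 0, 0.7, -0.01, 0.0385, 0, 0, 0.7, -0.01, 0.0385, 0, 0, 0.7, -0.01, 0.0385, 0, 0, 0.7, -0.01, 0.0385, 0, 0, 0.7, -0.01, 0.0385, 0, 0, 0.7, -0.01, 0.0385, 0, 0, 0.7, -0.01, 0.0385, 0, 0, 0.7, -0.01, 0.0385, 0, 0, 0.7, -0.01, 0.0385, 0, 0, 0.7, -0.01, 0.0385, 0, 0]
}}

```text
clock: 3.2
position: [0.4468, -0.1098, 0.4048]
tool_rot: [0.088, 0.996, -0.0, 0.0]
force: [0.8, -0.5, -0.6]
finger_gap: 0.0614
finger_force: 0.0
```

>>> {"fn": "step_arm", "kwargs": {
  "plan": [0.7, 0.008, 0.039, 0.009, 0, 0.7, 0.008, 0.039, 0.009, 0, 0.7, 0.008, 0.039, 0.009, 0, 0.7, 0.008, 0.039, 0.009, 0, 0.7, 0.008, 0.039, 0.009, 0, 0.7, 0.008, 0.039, 0.009, 0, 0.7, 0.008, 0.039, 0.009, 0, 0.7, 0.008, 0.039, 0.009, 0, 0.7, 0.008, 0.039, 0.009, 0, 0.7, 0.008, 0.039, 0.009, 0, 0.7, 0.014, 0.039, 0.01, 0, 0.7, 0, 0, 0, 0]
}}

```text
clock: 4.4
position: [0.426, 0.3308, 0.3022]
tool_rot: [0.085, 0.996, -0.0, -0.002]
force: [-0.6, -0.7, -0.0]
finger_gap: 0.0615
finger_force: 0.0
```

```bash
python3 - <<'E'
from h import *
go(([.4305,.327],.082))
s=r.read_camera("side"); cv2.imwrite("pics/s1.png",cv2.resize(s[120:260,170:345],None,fx=4.2,fy=4.2,interpolation=cv2.INTER_CUBIC)); cv2.imwrite("pics/s1raw.png",s)
E
```

```text
t 4.4 grasp [0.4254 0.3307 0.1393] yaw 170.2 tilt [ 0.004 -0.001 -1.   ] gap 0.0615 F [-0.6 -0.7 -0. ] ff 0.0
  -> [0.4305 0.327  0.082 ] tool mm [-5.9 -2.8 57.2]
```

View pics/s1.png

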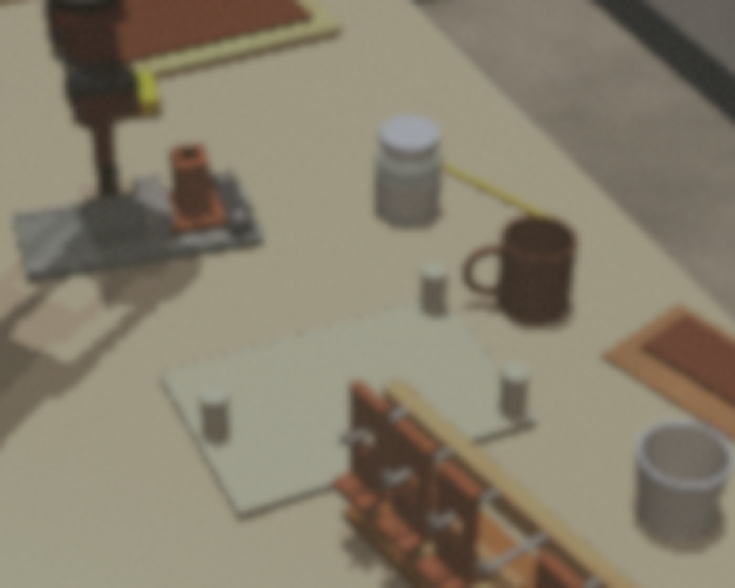

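Side view: the gripper is above the knob, the shelf is clear with three props, and the tiles face the robot (panel tops at crop (375,395), (415,430), (460,465), (560,560)). Now down onto the knob, grip it and pull the jaw open.

>>> {"fn": "step_arm", "kwargs": {
  "plan": [0.7, -0.006, -0.003, 0.007, 0, 0.7, 0, 0, 0.01, 0, 0.7, 0, 0, 0.01, 0, 0.7, 0, 0, 0.01, 0, 0.7, 0, 0, 0.01, 0, 0.7, 0, 0, 0.01, 0, 0.7, 0, 0, 0, 0]
}}

```text
clock: 5.15
position: [0.4325, 0.323, 0.2454]
tool_rot: [0.086, 0.996, -0.001, -0.001]
force: [-0.3, -0.9, -0.1]
finger_gap: 0.0615
finger_force: 0.0
```

>>> {"fn": "step_arm", "kwargs": {
  "plan": [0.1, 0, 0, 0, 0, 0.1, 0, 0, 0, 0, 0.1, 0, 0, 0, 0, 0.1, 0, 0, 0, 0, 0.1, 0, 0, 0, 0, 0.1, 0, 0, 0, 0, 0.1, 0, 0, 0, 0],
  "squeeze": 20
}}

```text
clock: 5.85
position: [0.4333, 0.3271, 0.2482]
tool_rot: [0.085, 0.996, 0.007, 0.002]
force: [7.6, 24.0, -9.8]
finger_gap: 0.0238
finger_force: 20.0
```

>>> {"fn": "step_arm", "kwargs": {
  "plan": [0.1, 0, 0.004, 0, 0, 0.1, 0, 0, 0, 0, 0.1, 0.003, 0, 0, 0, 0.1, 0.005, 0, 0, 0, 0.1, 0.005, 0, 0, 0, 0.1, 0.005, 0, 0, 0, 0.1, 0.005, 0, 0, 0, 0.1, 0.005, 0, 0, 0, 0.1, 0.005, 0, 0, 0, 0.1, 0.005, 0, 0, 0, 0.1, 0, 0, 0, 0, 0.1, 0, 0, 0, 0]
}}

```text
clock: 7.05
position: [0.3965, 0.335, 0.2482]
tool_rot: [0.086, 0.996, 0.003, 0.001]
force: [3.5, 9.2, -3.1]
finger_gap: 0.0233
finger_force: 20.0
```

```bash
python3 -c "
from h import *
go((V(-.0305,0),.2))"
```

```text
t 7.05 grasp [0.3969 0.3358 0.0852] yaw 170.15 tilt [-0.002  0.005 -1.   ] gap 0.0233 F [ 3.5  9.2 -3.1] ff 20.0
  -> [0.516  0.3124 0.2   ] tool mm [-121.5   -2.1 -114.6]
```

>>> {"fn": "step_arm", "kwargs": {
  "plan": [0.7, 0, 0, 0, 0, 0.7, 0, 0, 0, 0, 0.7, 0, 0, 0, 0, 0.7, 0, 0, -0.01, 0, 0.7, 0, 0, -0.02, 0, 0.7, 0, 0, -0.03, 0, 0.7, 0, 0, -0.03, 0, 0.7, 0, 0, -0.025, 0, 0.7, 0, -0.045, 0, 0, 0.7, 0, -0.045, 0, 0, 0.7, 0, -0.045, 0, 0, 0.7, 0, -0.045, 0, 0]
}}

```text
clock: 8.25
position: [0.3645, 0.155, 0.3635]
tool_rot: [0.086, 0.996, 0.0, 0.001]
force: [1.2, 0.5, 0.4]
finger_gap: 0.0614
finger_force: 0.0
```

>>> {"fn": "step_arm", "kwargs": {
  "plan": [0.7, 0, -0.04, 0, 0, 0.7, 0, 0, 0, 0]
}}

```text
clock: 8.45
position: [0.3577, 0.1138, 0.3641]
tool_rot: [0.089, 0.996, -0.0, 0.001]
force: [-0.9, -0.4, 0.7]
finger_gap: 0.0614
finger_force: 0.0
```

```bash
python3 - <<'E'
from h import *
t=r.read_camera("top"); s=r.read_camera("side"); cv2.imwrite("pics/t2.png",t); cv2.imwrite("pics/s2.png",s)
A=cv2.resize(t[175:275,125:205],None,fx=5,fy=5,interpolation=cv2.INTER_CUBIC); B=cv2.resize(s[125:205,160:240],None,fx=5,fy=5,interpolation=cv2.INTER_CUBIC)
can=np.zeros((500,800,3),np.uint8); can[:,:400]=cv2.convertScaleAbs(A,alpha=1.4); can[:400,400:]=B; cv2.imwrite("pics/c3.png",can)
E
```

```text
(no output)
```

View pics/c3.png

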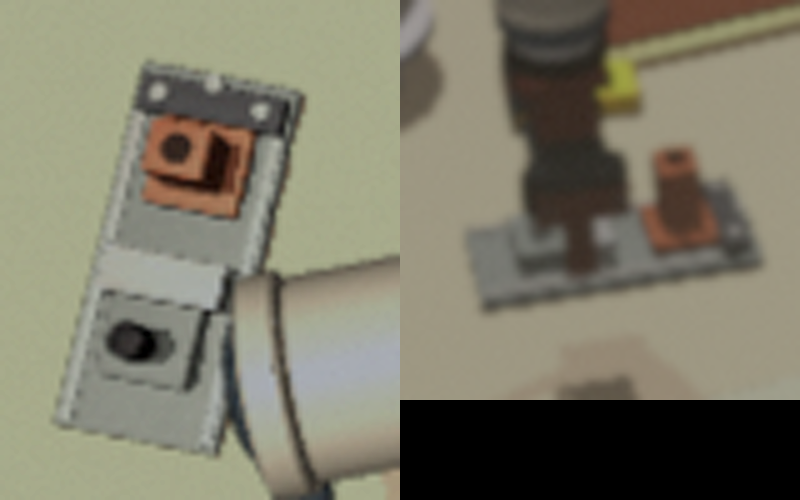

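The jaw is well open and the candlestick still stands at the fence. Its hole is at top px (160.2,204.6) and side px (215.4,156.4).

```bash
python3 - <<'E'
from h import *
p=tri((160.2,204.6),(215.4,156.4)); print(p, onz("top",160.2,204.6,.094),onz("side",215.4,156.4,.094),V(-.0305,0))
k=onz("top",125+131/5,175+341/5,.098); print("knob",k)
c=np.array([.516,.313]); go((c,.2),(c,.075))
E
```

```text
(array([0.51719964, 0.30935826, 0.09412781]), np.float64(0.005092272454657067)) [0.51475412 0.31006487 0.094     ] [0.51981411 0.30912808 0.094     ] [0.51595142 0.3124281 ]
knob [0.39196855 0.32881313 0.098     ]
t 8.55 grasp [0.3586 0.1166 0.2007] yaw 169.97 tilt [-0.002  0.001 -1.   ] gap 0.0613 F [0.3 0.  0.4] ff 0.0
  -> [0.516 0.313 0.2  ] tool mm [-120.8  220.8    1.1]
  -> [0.516 0.313 0.075] tool mm [ 2.00e-01 -1.00e-01  1.25e+02]
```

>>> {"fn": "step_arm", "kwargs": {
  "plan": [0.8, -0.012, 0.022, 0, 0, 0.8, -0.012, 0.022, 0, 0, 0.8, -0.012, 0.022, 0, 0, 0.8, -0.012, 0.022, 0, 0, 0.8, -0.012, 0.022, 0, 0, 0.8, -0.012, 0.022, 0, 0, 0.8, -0.012, 0.022, 0, 0, 0.8, -0.012, 0.022, 0, 0, 0.8, -0.012, 0.022, 0, 0, 0.8, -0.012, 0.022, 0, 0, 0.8, -0.001, 0.001, 0, 0, 0.8, 0, 0, 0, 0]
}}

```text
clock: 9.75
position: [0.5153, 0.3155, 0.3617]
tool_rot: [0.085, 0.996, -0.001, -0.001]
force: [0.5, 0.1, -0.2]
finger_gap: 0.0701
finger_force: 0.0
```

>>> {"fn": "step_arm", "kwargs": {
  "plan": [0.8, 0, 0, 0.01, 0, 0.8, 0, 0, 0.02, 0, 0.8, 0, 0, 0.02, 0, 0.8, 0, 0, 0.02, 0, 0.8, 0, 0, 0.02, 0, 0.8, 0, 0, 0.015, 0, 0.8, 0, 0, 0.01, 0, 0.8, 0, 0, 0.01, 0, 0.8, 0, 0, 0, 0, 0.8, 0, 0, 0, 0]
}}

```text
clock: 10.75
position: [0.5157, 0.3141, 0.2381]
tool_rot: [0.086, 0.996, 0.0, 0.0]
force: [0.3, 0.6, -0.6]
finger_gap: 0.0702
finger_force: 0.0
```

```bash
python3 - <<'E'
from h import *
go(([.516,.313],.075))
s=r.read_camera("side"); B=cv2.resize(s[125:205,160:260],None,fx=6,fy=6,interpolation=cv2.INTER_CUBIC); cv2.imwrite("pics/s3.png",B)
E
```

```text
t 10.75 grasp [0.5158 0.3141 0.0751] yaw 170.11 tilt [-0.  0. -1.] gap 0.0702 F [ 0.3  0.6 -0.6] ff 0.0
  -> [0.516 0.313 0.075] tool mm [-0.4 -1.1  0.1]
```

View pics/s3.png

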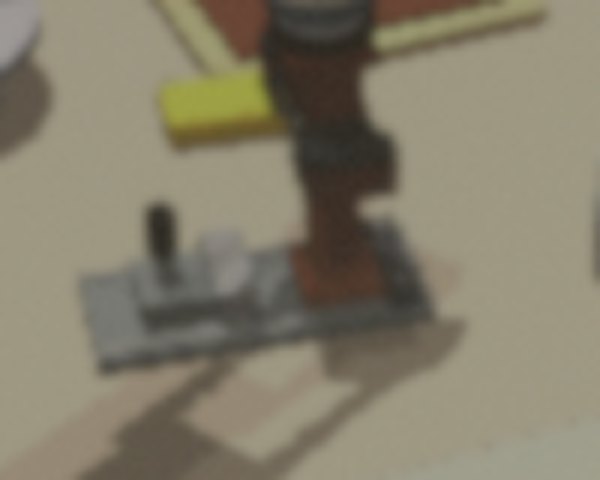

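The gripper stands over the candlestick (crop (330,240)) with a finger on each side, no contact yet. I'll close and lift slowly.

>>> {"fn": "step_arm", "kwargs": {
  "plan": [0.3, 0, 0, 0, 0, 0.3, 0, 0, 0, 0, 0.3, 0, 0, 0, 0, 0.3, 0, 0, 0, 0, 0.3, 0, 0, 0, 0, 0.3, 0, 0, 0, 0],
  "squeeze": 20
}}

```text
clock: 11.4
position: [0.5156, 0.3139, 0.2378]
tool_rot: [0.086, 0.996, -0.0, 0.0]
force: [-0.0, -1.1, 1.8]
finger_gap: 0.0403
finger_force: 20.0
```

>>> {"fn": "step_arm", "kwargs": {
  "plan": [0.3, 0, 0, -0.003, 0, 0.3, 0, 0, -0.004, 0, 0.3, 0, 0, -0.008, 0, 0.3, 0, 0, -0.01, 0, 0.3, 0, 0, -0.01, 0, 0.3, 0, 0, -0.01, 0, 0.3, 0, 0, -0.01, 0, 0.3, 0, 0, -0.01, 0, 0.3, 0, 0, 0, 0]
}}

```text
clock: 12.3
position: [0.5158, 0.3142, 0.3051]
tool_rot: [0.086, 0.996, 0.001, 0.001]
force: [0.1, -0.2, -2.6]
finger_gap: 0.0399
finger_force: 20.0
```

```bash
python3 - <<'E'
from h import *
go((V(-.0305,0),.14),(SH(.07,0),.17),(SH(.07,0),.080))
E
```

```text
t 12.3 grasp [0.5164 0.3144 0.1421] yaw 170.11 tilt [-0.003  0.002 -1.   ] gap 0.0399 F [ 0.1 -0.2 -2.6] ff 20.0
  -> [0.516  0.3124 0.14  ] tool mm [ 0.1 -2.1  2.1]
  -> [ 0.611  -0.0111  0.17  ] tool mm [-149.3 -302.3  -30.2]
  -> [ 0.611  -0.0111  0.08  ] tool mm [ 0.3 -0.2 90. ]
```

>>> {"fn": "step_arm", "kwargs": {
  "plan": [0.3, 0, -0.01, -0.01, 0, 0.3, -0.006, -0.02, -0.02, 0, 0.3, -0.015, -0.03, 0, 0, 0.3, -0.016, -0.03, 0, 0, 0.3, -0.016, -0.03, 0, 0, 0.3, -0.016, -0.03, 0, 0, 0.3, -0.016, -0.03, 0, 0, 0.3, -0.016, -0.03, 0, 0, 0.3, -0.016, -0.03, 0, 0, 0.3, -0.016, -0.03, 0, 0, 0.3, -0.016, -0.03, 0, 0, 0.3, 0, -0.004, 0, 0]
}}

```text
clock: 13.5
position: [0.6104, -0.0151, 0.3321]
tool_rot: [0.088, 0.996, -0.001, -0.0]
force: [-0.4, 0.1, -2.1]
finger_gap: 0.0398
finger_force: 20.0
```

>>> {"fn": "step_arm", "kwargs": {
  "plan": [0.3, 0, 0, 0, 0, 0.3, 0, 0, 0.01, 0, 0.3, 0, 0, 0.02, 0, 0.3, 0, 0, 0.02, 0, 0.3, 0, 0, 0.02, 0, 0.3, 0, 0, 0.01, 0, 0.3, 0, 0, 0.005, 0, 0.3, 0, 0, 0, 0]
}}

```text
clock: 14.3
position: [0.6099, -0.0104, 0.2471]
tool_rot: [0.086, 0.996, 0.0, -0.001]
force: [-0.5, -0.6, -2.4]
finger_gap: 0.0398
finger_force: 20.0
```

```bash
python3 - <<'E'
from h import *
go((SH(.07,0),.0735))
E
```

```text
t 14.3 grasp [ 0.6098 -0.0104  0.0841] yaw 170.16 tilt [ 0.001 -0.    -1.   ] gap 0.0398 F [-0.5 -0.6 -2.4] ff 20.0
  -> [ 0.611  -0.0111  0.0735] tool mm [-1.3 -0.5 10.6]
```

>>> {"fn": "step_arm", "kwargs": {
  "plan": [0.3, 0, 0, 0.004, 0, 0.3, 0, 0, 0.002, 0, 0.3, 0, 0, 0.002, 0, 0.3, 0, 0, 0.0015, 0, 0.3, 0, 0, 0, 0, 0.3, 0, 0, 0, 0]
}}

```text
clock: 14.9
position: [0.6102, -0.0111, 0.2382]
tool_rot: [0.086, 0.996, 0.0, 0.0]
force: [-0.4, -0.1, -3.0]
finger_gap: 0.04
finger_force: 20.0
```

>>> {"fn": "step_arm", "kwargs": {
  "plan": [0.3, 0, 0, 0.001, 0, 0.3, 0, 0, 0.001, 0, 0.3, 0, 0, 0, 0, 0.3, 0, 0, 0, 0]
}}

```text
clock: 15.3
position: [0.6101, -0.011, 0.2361]
tool_rot: [0.086, 0.996, 0.0, -0.0]
force: [0.1, 1.3, -2.8]
finger_gap: 0.0401
finger_force: 20.0
```

>>> {"fn": "step_arm", "kwargs": {
  "plan": [0.3, 0, 0, 0.001, 0, 0.3, 0, 0, 0, 0, 0.3, 0, 0, 0, 0]
}}

```text
clock: 15.6
position: [0.6102, -0.0111, 0.2358]
tool_rot: [0.086, 0.996, -0.0, 0.0]
force: [-1.3, -1.2, 0.4]
finger_gap: 0.0403
finger_force: 20.0
```

>>> {"fn": "step_arm", "kwargs": {
  "plan": [0.3, 0, 0, 0.001, 0, 0.3, 0, 0, 0, 0, 0.3, 0, 0, 0, 0]
}}

```text
clock: 15.9
position: [0.6102, -0.011, 0.2358]
tool_rot: [0.086, 0.996, -0.0, 0.001]
force: [-3.8, 0.4, 6.5]
finger_gap: 0.0399
finger_force: 20.0
```

It's standing on the shelf. I'll release, rise and go back to the knob at (0.397,0.336).

>>> {"fn": "step_arm", "kwargs": {
  "plan": [0.45, 0, 0, 0, 0, 0.6, 0, 0, 0, 0, 0.6, 0, 0, 0, 0, 0.6, 0, 0, -0.01, 0, 0.6, 0, 0, -0.02, 0, 0.6, 0, 0, -0.03, 0, 0.6, 0, 0, -0.03, 0, 0.6, 0, 0, -0.02, 0, 0.6, 0, 0, 0, 0]
}}

```text
clock: 16.8
position: [0.6105, -0.011, 0.349]
tool_rot: [0.086, 0.996, 0.0, 0.004]
force: [0.7, 0.1, 0.1]
finger_gap: 0.0525
finger_force: 0.0
```

```bash
python3 - <<'E'
from h import *
go(([.397,.336],.16),([.397,.336],.083))
E
```

```text
t 16.8 grasp [ 0.6117 -0.0111  0.186 ] yaw 170.11 tilt [-0.007  0.001 -1.   ] gap 0.0525 F [0.7 0.1 0.1] ff 0.0
  -> [0.397 0.336 0.16 ] tool mm [271.3 305.1  24.2]
  -> [0.397 0.336 0.083] tool mm [ 0.6 -0.1 77. ]
```

>>> {"fn": "step_arm", "kwargs": {
  "plan": [0.7, 0.01, 0.012, 0, 0, 0.7, 0.025, 0.028, 0, 0, 0.7, 0.026, 0.029, 0, 0, 0.7, 0.026, 0.029, 0, 0, 0.7, 0.026, 0.029, 0, 0, 0.7, 0.026, 0.029, 0, 0, 0.7, 0.026, 0.029, 0, 0, 0.7, 0.026, 0.029, 0, 0, 0.7, 0.026, 0.029, 0, 0, 0.7, 0.025, 0.029, 0, 0, 0.7, 0.02, 0.023, 0, 0, 0.7, 0.009, 0.01, 0, 0]
}}

```text
clock: 18.0
position: [0.3932, 0.338, 0.342]
tool_rot: [0.085, 0.996, -0.001, -0.002]
force: [0.6, 0.0, 0.4]
finger_gap: 0.0614
finger_force: 0.0
```

>>> {"fn": "step_arm", "kwargs": {
  "plan": [0.7, 0, 0, 0.01, 0, 0.7, 0, 0, 0.015, 0, 0.7, 0, 0, 0, 0]
}}

```text
clock: 18.3
position: [0.3958, 0.3347, 0.3151]
tool_rot: [0.087, 0.996, -0.002, -0.002]
force: [0.7, 0.2, -0.3]
finger_gap: 0.0617
finger_force: 0.0
```

```bash
python3 - <<'E'
from h import *
go(([.397,.336],.083))
s=r.read_camera("side"); B=cv2.resize(s[125:225,160:290],None,fx=5.5,fy=5.5,interpolation=cv2.INTER_CUBIC); cv2.imwrite("pics/s4.png",B)
E
```

```text
t 18.3 grasp [0.3951 0.334  0.1521] yaw 170.02 tilt [ 0.004 -0.005 -1.   ] gap 0.0617 F [ 0.7  0.2 -0.3] ff 0.0
  -> [0.397 0.336 0.083] tool mm [-1.8  2.6 69.1]
```

View pics/s4.png

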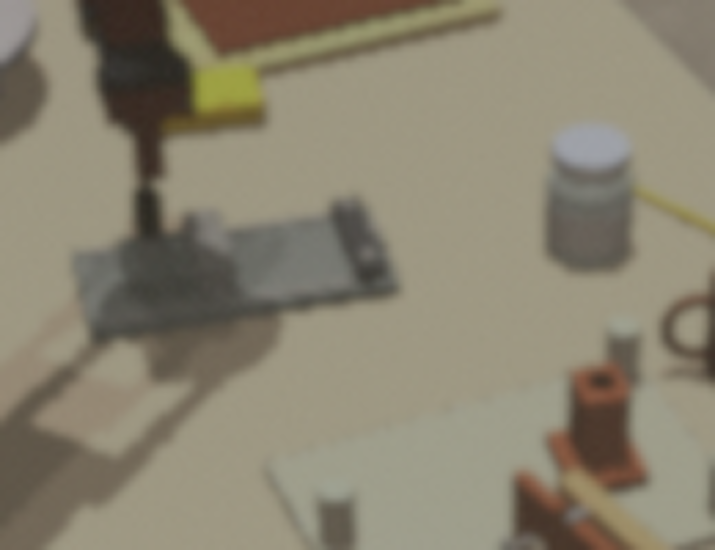

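The candlestick stands upright on the shelf (crop (600,425)), the vise is empty, and the knob (148,210) is under the gripper. Now down, grip and push.

>>> {"fn": "step_arm", "kwargs": {
  "plan": [0.7, 0, 0.002, 0.01, 0, 0.7, 0, 0, 0.015, 0, 0.7, 0, 0, 0.015, 0, 0.7, 0, 0, 0.015, 0, 0.7, 0, 0, 0.014, 0, 0.7, 0, 0, 0, 0, 0.1, 0, 0, 0, 0, 0.1, 0, 0, 0, 0, 0.1, 0, 0, 0, 0, 0.1, 0, 0, 0, 0, 0.1, 0, 0, 0, 0, 0.1, 0, 0, 0, 0]
}}

```text
clock: 19.55
position: [0.3959, 0.3369, 0.2506]
tool_rot: [0.087, 0.996, -0.002, -0.0]
force: [-2.6, -8.2, 4.0]
finger_gap: 0.0236
finger_force: 20.0
```

>>> {"fn": "step_arm", "kwargs": {
  "plan": [0.1, -0.005, 0, 0, 0, 0.1, -0.01, 0, 0, 0, 0.1, -0.01, 0, 0, 0, 0.1, -0.01, 0, 0, 0, 0.1, -0.01, 0, 0, 0, 0.1, -0.01, 0, 0, 0, 0.1, -0.01, 0, 0, 0, 0.1, -0.01, 0, 0, 0, 0.1, -0.005, 0, 0, 0, 0.1, 0, 0, 0, 0]
}}

```text
clock: 20.55
position: [0.475, 0.323, 0.2506]
tool_rot: [0.087, 0.996, -0.002, -0.0]
force: [-3.3, -7.4, 4.7]
finger_gap: 0.0236
finger_force: 20.0
```

>>> {"fn": "step_arm", "kwargs": {
  "plan": [0.1, -0.003, 0, 0, 0, 0.1, -0.003, 0, 0, 0, 0.1, -0.003, 0, 0, 0, 0.1, -0.003, 0, 0, 0, 0.1, -0.002, 0, 0, 0, 0.1, -0.001, 0, 0, 0, 0.1, 0, 0, 0, 0]
}}

```text
clock: 21.25
position: [0.4891, 0.3206, 0.2506]
tool_rot: [0.087, 0.996, -0.002, -0.001]
force: [-5.2, -6.4, 6.1]
finger_gap: 0.0238
finger_force: 20.0
```

>>> {"fn": "step_arm", "kwargs": {
  "plan": [0.1, -0.001, 0, 0, 0, 0.1, -0.001, 0, 0, 0, 0.1, 0, 0, 0, 0, 0.1, 0, 0, 0, 0]
}}

```text
clock: 21.65
position: [0.491, 0.3203, 0.2507]
tool_rot: [0.086, 0.996, -0.002, -0.001]
force: [-5.4, -6.8, 4.9]
finger_gap: 0.0237
finger_force: 20.0
```

>>> {"fn": "step_arm", "kwargs": {
  "plan": [0.1, -0.001, 0, 0, 0, 0.1, -0.001, 0, 0, 0, 0.1, 0, 0, 0, 0]
}}

```text
clock: 21.95
position: [0.493, 0.3199, 0.2506]
tool_rot: [0.086, 0.996, -0.002, -0.001]
force: [-6.1, -6.4, 5.2]
finger_gap: 0.0236
finger_force: 20.0
```

>>> {"fn": "step_arm", "kwargs": {
  "plan": [0.1, -0.001, 0, 0, 0, 0.1, -0.001, 0, 0, 0, 0.1, 0, 0, 0, 0]
}}

```text
clock: 22.25
position: [0.4947, 0.3197, 0.2506]
tool_rot: [0.086, 0.996, -0.002, -0.002]
force: [-8.2, -6.8, 6.3]
finger_gap: 0.0231
finger_force: 20.0
```

>>> {"fn": "step_arm", "kwargs": {
  "plan": [0.1, -0.001, 0, 0, 0, 0.1, -0.001, 0, 0, 0, 0.1, 0, 0, 0, 0]
}}

```text
clock: 22.55
position: [0.4955, 0.3197, 0.2506]
tool_rot: [0.086, 0.996, -0.002, -0.004]
force: [-15.3, -7.2, 9.0]
finger_gap: 0.0237
finger_force: 20.0
```

>>> {"fn": "step_arm", "kwargs": {
  "plan": [0.1, -0.001, 0, 0, 0, 0.1, -0.001, 0, 0, 0, 0.1, 0, 0, 0, 0]
}}

```text
clock: 22.85
position: [0.4966, 0.3196, 0.2505]
tool_rot: [0.086, 0.996, -0.002, -0.005]
force: [-20.3, -7.2, 12.4]
finger_gap: 0.0237
finger_force: 20.0
```

The force climbs from 5 to 20 N with no more travel, so the jaw is home: 102 mm pushed in all. One more small push, then release and rise.

>>> {"fn": "step_arm", "kwargs": {
  "plan": [0.1, -0.001, 0, 0, 0, 0.1, -0.001, 0, 0, 0, 0.1, 0, 0, 0, 0]
}}

```text
clock: 23.15
position: [0.4984, 0.3193, 0.2502]
tool_rot: [0.086, 0.996, -0.002, -0.005]
force: [-20.0, -6.4, 10.7]
finger_gap: 0.0234
finger_force: 20.0
```

>>> {"fn": "step_arm", "kwargs": {
  "plan": [0.6, 0, 0, 0, 0, 0.6, 0, 0, 0, 0, 0.6, 0, 0, 0, 0, 0.6, 0, 0, 0, 0, 0.6, 0, 0, -0.01, 0, 0.6, 0, 0, -0.03, 0, 0.6, 0, 0, -0.04, 0, 0.6, 0, 0, -0.04, 0, 0.6, 0, 0, -0.04, 0, 0.6, 0, 0, -0.01, 0, 0.6, 0, 0, 0, 0]
}}

```text
clock: 24.25
position: [0.5013, 0.3195, 0.4231]
tool_rot: [0.086, 0.996, 0.001, 0.002]
force: [-0.6, 0.1, -2.4]
finger_gap: 0.0531
finger_force: 0.0
```

>>> {"fn": "step_arm", "kwargs": {
  "plan": [0.6, 0, 0, 0, 8.5, 0.6, 0, 0, 0, 8.5, 0.6, 0, 0, 0, 8.5, 0.6, 0, 0, 0, 8.5, 0.6, 0, 0, 0, 8.5, 0.6, 0, 0, 0, 8.5, 0.6, 0, 0, 0, 8.5, 0.6, 0, 0, 0, 8.5, 0.6, 0, 0, 0, 1.4, 0.6, 0, 0, 0, 0]
}}

```text
clock: 25.25
position: [0.5014, 0.3196, 0.4182]
tool_rot: [0.637, 0.771, -0.001, -0.001]
force: [0.3, 0.3, -0.4]
finger_gap: 0.0525
finger_force: 0.0
```

```bash
python3 - <<'E'
from h import *
for i,y in ((1,-.116),(3,0),(4,.058),(5,.116)): print(i,RK(-.04,y).round(4))
go((RK(-.04,.116),.24),(RK(-.04,.116),.167))
E
```

```text
1 [ 0.5192 -0.4049]
3 [ 0.4977 -0.2909]
4 [ 0.4869 -0.2339]
5 [ 0.4762 -0.1769]
t 25.25 grasp [0.501  0.3193 0.2552] yaw 100.87 tilt [-0.001 -0.003 -1.   ] gap 0.0525 F [ 0.3  0.3 -0.4] ff 0.0
  -> [ 0.4762 -0.1769  0.24  ] tool mm [-482.7 -117.9   16. ]
  -> [ 0.4762 -0.1769  0.167 ] tool mm [ 0.1  0.2 73. ]
```

>>> {"fn": "step_arm", "kwargs": {
  "plan": [0.5, -0.02, -0.005, 0, 0, 0.5, -0.04, -0.01, 0, 0, 0.5, -0.043, -0.01, 0, 0, 0.5, -0.045, -0.011, 0, 0, 0.5, -0.045, -0.011, 0, 0, 0.5, -0.045, -0.011, 0, 0, 0.5, -0.045, -0.011, 0, 0, 0.5, -0.045, -0.011, 0, 0, 0.5, -0.045, -0.011, 0, 0, 0.5, -0.045, -0.011, 0, 0, 0.5, -0.04, -0.01, 0, 0, 0.5, -0.025, -0.006, 0, 0]
}}

```text
clock: 26.45
position: [0.4745, -0.1796, 0.4192]
tool_rot: [0.638, 0.77, -0.0, -0.0]
force: [0.2, 0.6, -0.2]
finger_gap: 0.0439
finger_force: 0.0
```

>>> {"fn": "step_arm", "kwargs": {
  "plan": [0.5, 0, 0, 0, 0, 0.5, 0, 0, 0, 0]
}}

```text
clock: 26.65
position: [0.4751, -0.1771, 0.4195]
tool_rot: [0.638, 0.77, 0.0, -0.001]
force: [0.8, 0.5, -0.5]
finger_gap: 0.0441
finger_force: 0.0
```

```bash
python3 - <<'E'
from h import *
go((RK(-.04,.116),.167))
t=r.read_camera("top"); s=r.read_camera("side"); cv2.imwrite("pics/t5.png",t); cv2.imwrite("pics/s5.png",s)
can=np.zeros((600,800,3),np.uint8)
can[:360,:240]=cv2.convertScaleAbs(cv2.resize(t[180:270,132:192],(240,360),interpolation=cv2.INTER_CUBIC),alpha=1.4)
can[:600,245:795]=cv2.resize(s[150:300,215:352],(550,600),interpolation=cv2.INTER_CUBIC)
cv2.imwrite("pics/c5.png",can)
E
```

```text
t 26.65 grasp [ 0.4749 -0.1769  0.2565] yaw 100.75 tilt [ 0.001 -0.001 -1.   ] gap 0.0441 F [ 0.8  0.5 -0.5] ff 0.0
  -> [ 0.4762 -0.1769  0.167 ] tool mm [-0.4  1.3 89.5]
```

View pics/c5.png

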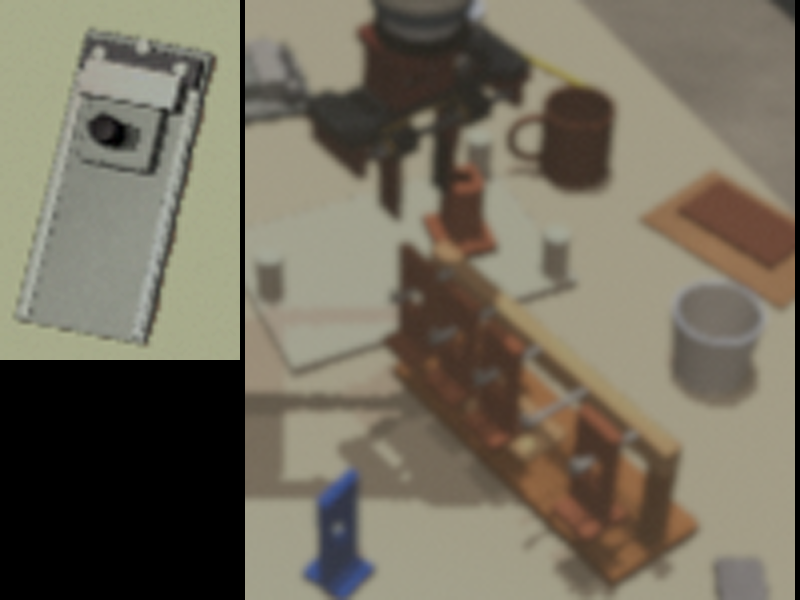

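The vise is shut (jaw against the fence, empty). The candlestick stands on the shelf at crop (462,205). The rack tiles' panel tops are at about crop (405,248), (440,290), (490,325), (590,410). The blue T at (340,540) is the decoy: wrong colour and standing on the bench.

```bash
python3 - <<'E'
from h import *
f=lambda p:((p[0]-215)*550/137+245,(p[1]-150)*4)
for n,x,y,z in [("rail -y front top",0,-.15,.14),("t1 front +y top",-.045,-.095,.174),("t1 front -y top",-.045,-.137,.174),("t1 back -y top",-.035,-.137,.174),("t5 front+y top",-.045,.137,.174),("t5 back+y top",-.035,.137,.174),("peg1 tip",-.068,-.116,.146),("peg2 tip",-.068,-.058,.146),("t5 foot -",-.062,.137,.074)]:
    print(n,np.round(f(proj("side",[*RK(x,y),z]))))
print("blue",onz("top",356,267,.05), "jar",onz("top",187,135,.1))
E
```

```text
rail -y front top [661. 458.]
t1 front +y top [573. 410.]
t1 front -y top [610. 444.]
t1 back -y top [620. 438.]
t5 front+y top [392. 245.]
t5 back+y top [402. 241.]
peg1 tip [566. 465.]
peg2 tip [517. 419.]
t5 foot - [375. 337.]
blue [ 0.33248888 -0.321913    0.05      ] jar [0.74691574 0.23683272 0.1       ]
```

```bash
python3 - <<'E'
from h import *
s=cv2.imread("pics/s5.png"); B=cv2.resize(s[205:290,240:340],None,fx=7,fy=7,interpolation=cv2.INTER_CUBIC)
for i,y in ((1,-.116),(3,0),(4,.058),(5,.116)):
    for x,dy in ((-.045,.021),(-.045,-.021),(-.035,-.021),(-.035,.021)):
        u,v=proj("side",[*RK(x,y+dy),.174]); cv2.circle(B,(int((u-240+.5)*7),int((v-205+.5)*7)),3,(0,255,0),-1)
cv2.imwrite("pics/c6.png",B)
E
```

```text
(no output)
```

View pics/c6.png

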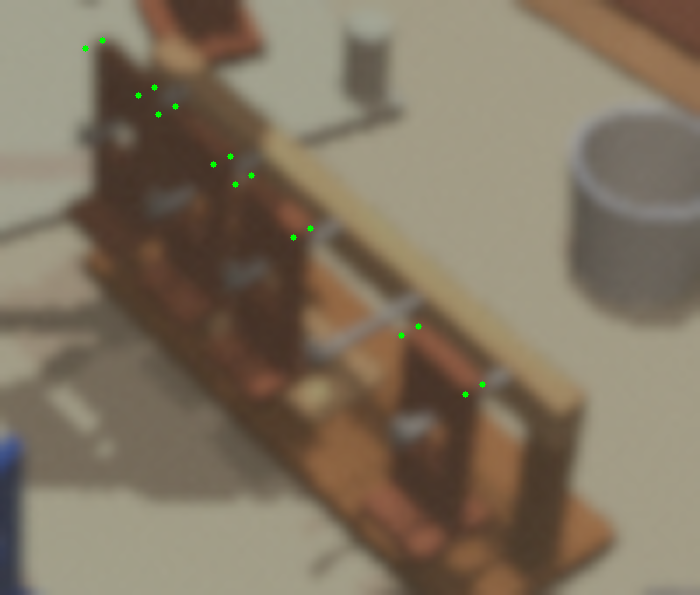

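Predicted panel tops fall within about 1 px (3 mm) of the four tiles, so the rack model is good. Lowering onto tile5, with the tips staying above the peg tips.

>>> {"fn": "step_arm", "kwargs": {
  "plan": [0.5, 0, 0.002, 0.01, 0, 0.5, 0, 0, 0.02, 0, 0.5, 0, 0, 0.02, 0, 0.5, 0, 0, 0.02, 0, 0.5, 0, 0, 0.012, 0, 0.5, 0, 0, 0.006, 0, 0.5, 0, 0, 0, 0]
}}

```text
clock: 27.45
position: [0.4771, -0.1761, 0.3314]
tool_rot: [0.638, 0.77, -0.0, -0.001]
force: [0.1, -0.9, -0.1]
finger_gap: 0.0437
finger_force: 0.0
```

>>> {"fn": "step_arm", "kwargs": {
  "plan": [0, 0, 0, 0, 0, 0, 0, 0, 0, 0, 0, 0, 0, 0, 0, 0, 0, 0, 0, 0, 0, 0, 0, 0, 0, 0, 0, 0, 0, 0, 0, 0, 0, 0, 0],
  "squeeze": 15
}}

```text
clock: 28.15
position: [0.4772, -0.1766, 0.3326]
tool_rot: [0.638, 0.77, 0.0, 0.0]
force: [0.7, -0.6, 2.0]
finger_gap: 0.0097
finger_force: 15.0
```

```bash
python3 - <<'E'
from h import *
go((RK(-.04,.116),.167))
E
```

```text
t 28.15 grasp [ 0.4773 -0.1767  0.1696] yaw 100.71 tilt [-0.001  0.001 -1.   ] gap 0.0097 F [ 0.7 -0.6  2. ] ff 15.0
  -> [ 0.4762 -0.1769  0.167 ] tool mm [-0.  -1.2  2.6]
```

Gap 9.7 mm: the panel is held. Lifting 15 mm, then forward off the peg.

>>> {"fn": "step_arm", "kwargs": {
  "plan": [0, 0, 0, -0.004, 0, 0, 0, 0, -0.006, 0, 0, 0, 0, -0.005, 0, 0, 0, 0, 0, 0, 0, 0, 0, 0, 0]
}}

```text
clock: 28.65
position: [0.4771, -0.1766, 0.3473]
tool_rot: [0.638, 0.77, 0.0, 0.0]
force: [0.5, -0.3, -0.6]
finger_gap: 0.0101
finger_force: 15.0
```

>>> {"fn": "step_arm", "kwargs": {
  "plan": [0, 0, -0.005, 0, 0, 0, 0, -0.01, 0, 0, 0, 0, -0.01, 0, 0, 0, 0, -0.01, 0, 0, 0, 0, -0.01, 0, 0, 0, 0, -0.01, 0, 0, 0, 0, -0.01, 0, 0, 0, 0, -0.01, 0, 0, 0, 0, -0.01, 0, 0, 0, 0, -0.005, 0, 0, 0, 0, 0, 0, 0]
}}

```text
clock: 29.75
position: [0.3881, -0.1935, 0.3473]
tool_rot: [0.638, 0.77, 0.0, 0.0]
force: [0.7, -0.6, -1.1]
finger_gap: 0.0098
finger_force: 15.0
```

```bash
python3 - <<'E'
from h import *
go((RK(-.13,.116),.22),(SH(0,.065),.2),(SH(0,.065),.12))
s=r.read_camera("side"); B=cv2.resize(s[150:300,215:352],(550,600),interpolation=cv2.INTER_CUBIC); cv2.imwrite("pics/c7.png",B)
E
```

```text
t 29.75 grasp [ 0.3882 -0.1935  0.1843] yaw 100.67 tilt [-0.  0. -1.] gap 0.0098 F [ 0.7 -0.6 -1.1] ff 15.0
  -> [ 0.3877 -0.1937  0.22  ] tool mm [ -0.   -0.5 -35.7]
  -> [0.542 0.055 0.2  ] tool mm [215.8 197.7  20. ]
  -> [0.542 0.055 0.12 ] tool mm [ 0. -0. 80.]
```

View pics/c7.png

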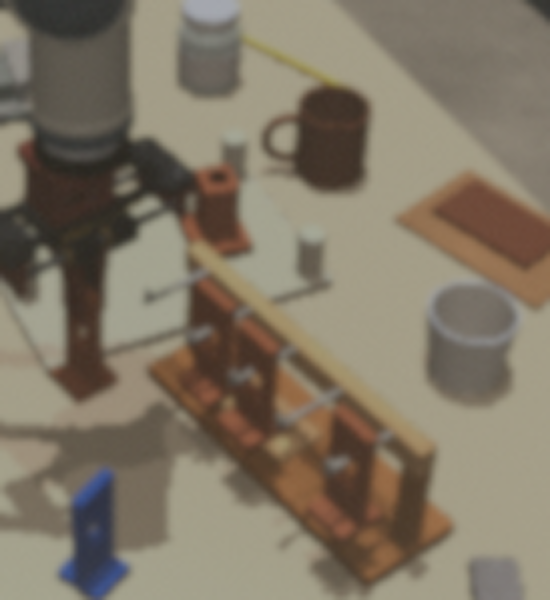

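Tile5 hangs free in the gripper at crop (85,330), off its peg. Raising, then carrying it to shelf (0, 65).

>>> {"fn": "step_arm", "kwargs": {
  "plan": [0, 0, 0, -0.01, 0, 0, 0, 0, -0.015, 0, 0, 0.01, 0.01, 0, 0, 0, 0.022, 0.02, 0, 0, 0, 0.025, 0.023, 0, 0, 0, 0.025, 0.023, 0, 0, 0, 0.025, 0.023, 0, 0, 0, 0.025, 0.023, 0, 0, 0, 0.025, 0.023, 0, 0, 0, 0.025, 0.023, 0, 0, 0, 0.022, 0.02, 0, 0, 0, 0.012, 0.01, 0, 0]
}}

```text
clock: 31.0
position: [0.5442, 0.0579, 0.373]
tool_rot: [0.637, 0.771, 0.0, 0.0]
force: [-1.0, -0.2, -1.3]
finger_gap: 0.0106
finger_force: 15.0
```

>>> {"fn": "step_arm", "kwargs": {
  "plan": [0, 0, 0, 0, 0, 0, 0, 0, 0.01, 0, 0, 0, 0, 0.02, 0, 0, 0, 0, 0.02, 0, 0, 0, 0, 0.02, 0, 0, 0, 0, 0.012, 0, 0, 0, 0, 0.004, 0, 0, 0, 0, 0, 0]
}}

```text
clock: 31.8
position: [0.5429, 0.0551, 0.2859]
tool_rot: [0.638, 0.77, -0.0, -0.0]
force: [-0.3, 0.3, -0.9]
finger_gap: 0.0097
finger_force: 15.0
```

```bash
python3 - <<'E'
from h import *
go((SH(0,.065),.1176))
E
```

```text
t 31.8 grasp [0.5428 0.0551 0.1229] yaw 100.66 tilt [-0.    -0.001 -1.   ] gap 0.0097 F [-0.3  0.3 -0.9] ff 15.0
  -> [0.542  0.055  0.1176] tool mm [ 0.  -0.7  5.3]
```

>>> {"fn": "step_arm", "kwargs": {
  "plan": [0, 0, 0, 0.002, 0, 0, 0, 0, 0.002, 0, 0, 0, 0, 0, 0, 0, 0, 0, 0, 0]
}}

```text
clock: 32.2
position: [0.5432, 0.0558, 0.2825]
tool_rot: [0.638, 0.77, 0.0, 0.0]
force: [-0.7, 0.6, -0.2]
finger_gap: 0.0097
finger_force: 15.0
```

>>> {"fn": "step_arm", "kwargs": {
  "plan": [0, 0, 0, 0.001, 0, 0, 0, 0, 0, 0, 0, 0, 0, 0, 0]
}}

```text
clock: 32.5
position: [0.5431, 0.0558, 0.2811]
tool_rot: [0.638, 0.77, -0.0, -0.0]
force: [0.6, 0.1, -0.7]
finger_gap: 0.01
finger_force: 15.0
```

>>> {"fn": "step_arm", "kwargs": {
  "plan": [0, 0, 0, 0.001, 0, 0, 0, 0, 0, 0, 0, 0, 0, 0, 0]
}}

```text
clock: 32.8
position: [0.5432, 0.0558, 0.2808]
tool_rot: [0.638, 0.77, 0.0, 0.0]
force: [-0.2, 0.7, 3.3]
finger_gap: 0.0099
finger_force: 15.0
```

Contact at TCP z 0.2808, as predicted. Release, rise, and on to tile4.

>>> {"fn": "step_arm", "kwargs": {
  "plan": [0.5, 0, 0, 0, 0, 0.5, 0, 0, 0, 0, 0.5, 0, 0, 0, 0, 0.5, 0, 0, 0, 0, 0.5, 0, 0, -0.01, 0, 0.5, 0, 0, -0.025, 0, 0.5, 0, 0, -0.035, 0, 0.5, 0, 0, -0.034, 0, 0.5, 0, 0, 0, 0]
}}

```text
clock: 33.7
position: [0.5432, 0.0557, 0.3912]
tool_rot: [0.638, 0.77, 0.003, 0.004]
force: [0.3, -0.1, -0.5]
finger_gap: 0.0438
finger_force: 0.0
```

>>> {"fn": "step_arm", "kwargs": {
  "plan": [0.5, -0.012, -0.005, 0, 0, 0.5, -0.025, -0.01, 0, 0, 0.5, -0.03, -0.012, 0, 0, 0.5, -0.03, -0.012, 0, 0, 0.5, -0.03, -0.012, 0, 0, 0.5, -0.03, -0.012, 0, 0, 0.5, -0.03, -0.012, 0, 0, 0.5, -0.03, -0.012, 0, 0, 0.5, -0.025, -0.01, 0, 0, 0.5, -0.022, -0.007, 0, 0, 0.5, -0.01, -0.004, 0, 0, 0.5, 0, 0, 0, 0]
}}

```text
clock: 34.9
position: [0.4872, -0.2349, 0.3826]
tool_rot: [0.639, 0.769, -0.0, -0.001]
force: [0.0, -0.0, 0.9]
finger_gap: 0.044
finger_force: 0.0
```

```bash
python3 - <<'E'
from h import *
go((RK(-.039,.058),.169))
s=r.read_camera("side"); B=cv2.resize(s[150:300,215:352],(550,600),interpolation=cv2.INTER_CUBIC); cv2.imwrite("pics/c8.png",B)
E
```

```text
t 34.9 grasp [ 0.4869 -0.2347  0.2196] yaw 100.58 tilt [ 0.002 -0.002 -1.   ] gap 0.044 F [ 0.  -0.   0.9] ff 0.0
  -> [ 0.4879 -0.2337  0.169 ] tool mm [ 0.7  1.3 50.6]
```

View pics/c8.png

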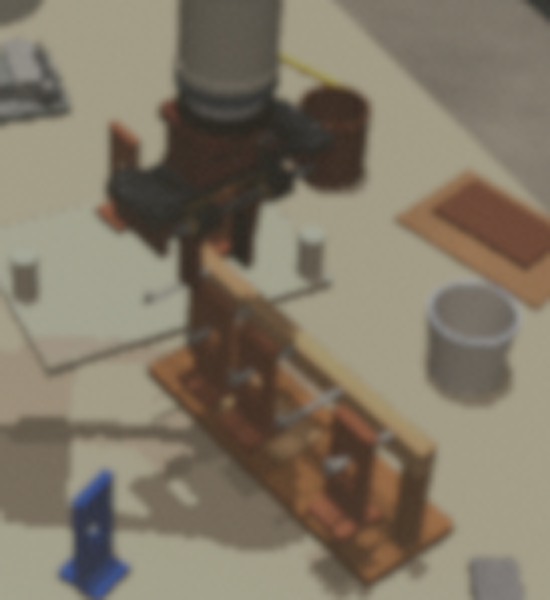

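Tile5 stands on the shelf at crop (115,170), and the gripper is above tile4.

>>> {"fn": "step_arm", "kwargs": {
  "plan": [0.5, 0.001, 0.001, 0.01, 0, 0.5, 0, 0, 0.015, 0, 0.5, 0, 0, 0.015, 0, 0.5, 0, 0, 0.01, 0, 0.5, 0, 0, 0, 0, 0, 0, 0, 0, 0, 0, 0, 0, 0, 0, 0, 0, 0, 0, 0, 0, 0, 0, 0, 0, 0, 0, 0, 0, 0, 0, 0, 0, 0, 0, 0, 0, 0, 0, 0]
}}

```text
clock: 36.15
position: [0.4888, -0.2324, 0.3347]
tool_rot: [0.638, 0.77, 0.0, 0.001]
force: [1.5, -0.1, 3.1]
finger_gap: 0.0104
finger_force: 15.0
```

>>> {"fn": "step_arm", "kwargs": {
  "plan": [0, 0, 0, -0.004, 0, 0, 0, 0, -0.006, 0, 0, 0, 0, -0.005, 0, 0, 0, 0, 0, 0, 0, 0, 0, 0, 0]
}}

```text
clock: 36.65
position: [0.4887, -0.2324, 0.3493]
tool_rot: [0.638, 0.77, 0.0, 0.0]
force: [-0.3, 0.3, -2.0]
finger_gap: 0.0099
finger_force: 15.0
```

>>> {"fn": "step_arm", "kwargs": {
  "plan": [0, 0, -0.005, 0, 0, 0, 0, -0.01, 0, 0, 0, 0, -0.01, 0, 0, 0, 0, -0.01, 0, 0, 0, 0, -0.01, 0, 0, 0, 0, -0.01, 0, 0, 0, 0, -0.01, 0, 0, 0, 0, -0.01, 0, 0, 0, 0, -0.01, 0, 0, 0, 0, -0.005, 0, 0, 0, 0, 0, 0, 0]
}}

```text
clock: 37.75
position: [0.3997, -0.2493, 0.3493]
tool_rot: [0.638, 0.77, 0.0, 0.0]
force: [-0.8, -0.1, -1.0]
finger_gap: 0.0099
finger_force: 15.0
```

>>> {"fn": "step_arm", "kwargs": {
  "plan": [0, 0, 0, -0.01, 0, 0, 0.01, 0, -0.015, 0, 0, 0.025, 0, 0, 0, 0, 0.03, 0, 0, 0, 0, 0.03, 0, 0, 0, 0, 0.025, 0, 0, 0, 0, 0.015, 0, 0, 0, 0, 0.01, 0, 0, 0, 0, 0, 0, 0, 0]
}}

```text
clock: 38.65
position: [0.3732, -0.1055, 0.3754]
tool_rot: [0.637, 0.771, 0.0, 0.001]
force: [0.0, 0.3, -1.7]
finger_gap: 0.0101
finger_force: 15.0
```

```bash
python3 - <<'E'
from h import *
go((SH(0,-.065),.1976),(SH(0,-.065),.1198))
E
```

```text
t 38.65 grasp [ 0.3735 -0.1056  0.2124] yaw 100.83 tilt [-0.001  0.002 -1.   ] gap 0.0101 F [ 0.   0.3 -1.7] ff 15.0
  -> [ 0.54   -0.075   0.1976] tool mm [ -1.2 169.2  15.1]
  -> [ 0.54   -0.075   0.1198] tool mm [ 0.1 -0.1 77.8]
```

>>> {"fn": "step_arm", "kwargs": {
  "plan": [0, 0, 0.01, 0, 0, 0, 0, 0.02, 0, 0, 0, 0, 0.025, 0, 0, 0, 0, 0.025, 0, 0, 0, 0, 0.025, 0, 0, 0, 0, 0.025, 0, 0, 0, 0, 0.02, 0, 0, 0, 0, 0.014, 0, 0, 0, 0, 0.005, 0, 0, 0, 0, 0, 0, 0]
}}

```text
clock: 39.65
position: [0.5402, -0.0757, 0.3732]
tool_rot: [0.638, 0.77, -0.0, -0.001]
force: [0.3, -0.8, -1.0]
finger_gap: 0.01
finger_force: 15.0
```

>>> {"fn": "step_arm", "kwargs": {
  "plan": [0, 0, 0, 0.01, 0, 0, 0, 0, 0.02, 0, 0, 0, 0, 0.02, 0, 0, 0, 0, 0.02, 0, 0, 0, 0, 0.012, 0, 0, 0, 0, 0.004, 0, 0, 0, 0, 0.002, 0, 0, 0, 0, 0.001, 0, 0, 0, 0, 0, 0, 0, 0, 0, 0, 0]
}}

```text
clock: 40.65
position: [0.5395, -0.0753, 0.286]
tool_rot: [0.638, 0.77, 0.0, 0.001]
force: [0.7, -0.2, -1.5]
finger_gap: 0.0099
finger_force: 15.0
```

>>> {"fn": "step_arm", "kwargs": {
  "plan": [0, 0, 0, 0.002, 0, 0, 0, 0, 0, 0, 0, 0, 0, 0, 0]
}}

```text
clock: 40.95
position: [0.5394, -0.0752, 0.2831]
tool_rot: [0.638, 0.77, -0.0, -0.0]
force: [-0.7, -0.1, -1.2]
finger_gap: 0.01
finger_force: 15.0
```

>>> {"fn": "step_arm", "kwargs": {
  "plan": [0, 0, 0, 0.001, 0, 0, 0, 0, 0, 0, 0, 0, 0, 0, 0]
}}

```text
clock: 41.25
position: [0.5394, -0.0753, 0.2828]
tool_rot: [0.638, 0.77, 0.0, 0.0]
force: [-1.0, -0.9, 3.6]
finger_gap: 0.0099
finger_force: 15.0
```

>>> {"fn": "step_arm", "kwargs": {
  "plan": [0, 0, 0, 0.001, 0, 0, 0, 0, 0, 0, 0, 0, 0, 0, 0]
}}

```text
clock: 41.55
position: [0.5393, -0.0753, 0.2828]
tool_rot: [0.638, 0.77, 0.0, 0.001]
force: [-2.9, 0.4, 8.1]
finger_gap: 0.01
finger_force: 15.0
```

Contact made. Release, rise, on to tile3.

>>> {"fn": "step_arm", "kwargs": {
  "plan": [0.5, 0, 0, 0, 0, 0.5, 0, 0, 0, 0, 0.5, 0, 0, 0, 0, 0.5, 0, 0, 0, 0, 0.5, 0, 0, -0.01, 0, 0.5, 0, 0, -0.025, 0, 0.5, 0, 0, -0.035, 0, 0.5, 0, 0, -0.032, 0, 0.5, 0, 0, 0, 0]
}}

```text
clock: 42.45
position: [0.5395, -0.0752, 0.3899]
tool_rot: [0.638, 0.77, 0.002, 0.004]
force: [0.3, 0.5, 0.9]
finger_gap: 0.0439
finger_force: 0.0
```

>>> {"fn": "step_arm", "kwargs": {
  "plan": [0.5, -0.01, -0.004, 0, 0, 0.5, -0.02, -0.008, 0, 0, 0.5, -0.025, -0.01, 0, 0, 0.5, -0.025, -0.01, 0, 0, 0.5, -0.025, -0.01, 0, 0, 0.5, -0.025, -0.01, 0, 0, 0.5, -0.025, -0.01, 0, 0, 0.5, -0.02, -0.008, 0, 0, 0.5, -0.02, -0.007, 0, 0, 0.5, -0.009, -0.003, 0, 0, 0.5, 0, 0, 0, 0]
}}

```text
clock: 43.55
position: [0.4982, -0.2918, 0.3815]
tool_rot: [0.639, 0.769, -0.0, -0.001]
force: [-0.1, 0.3, -0.7]
finger_gap: 0.0436
finger_force: 0.0
```

```bash
python3 - <<'E'
from h import *
go((RK(-.039,0),.169))
E
```

```text
t 43.55 grasp [ 0.4978 -0.2916  0.2185] yaw 100.59 tilt [ 0.002 -0.002 -1.   ] gap 0.0436 F [-0.1  0.3 -0.7] ff 0.0
  -> [ 0.4987 -0.2907  0.169 ] tool mm [ 0.6  1.1 49.5]
```

>>> {"fn": "step_arm", "kwargs": {
  "plan": [0.5, 0.001, 0.001, 0.01, 0, 0.5, 0, 0, 0.015, 0, 0.5, 0, 0, 0.015, 0, 0.5, 0, 0, 0.01, 0, 0.5, 0, 0, 0, 0, 0, 0, 0, 0, 0, 0, 0, 0, 0, 0, 0, 0, 0, 0, 0, 0, 0, 0, 0, 0, 0, 0, 0, 0, 0, 0, 0, 0, 0, 0, 0, 0, 0, 0, 0]
}}

```text
clock: 44.75
position: [0.4995, -0.2894, 0.3336]
tool_rot: [0.638, 0.77, 0.0, 0.0]
force: [0.3, -0.7, 2.5]
finger_gap: 0.0101
finger_force: 15.0
```

>>> {"fn": "step_arm", "kwargs": {
  "plan": [0, 0, 0, -0.004, 0, 0, 0, 0, -0.006, 0, 0, 0, 0, -0.005, 0, 0, 0, 0, 0, 0, 0, 0, 0, 0, 0]
}}

```text
clock: 45.25
position: [0.4995, -0.2894, 0.3483]
tool_rot: [0.638, 0.77, 0.0, 0.0]
force: [0.2, 0.6, -1.3]
finger_gap: 0.0099
finger_force: 15.0
```

>>> {"fn": "step_arm", "kwargs": {
  "plan": [0, 0, -0.005, 0, 0, 0, 0, -0.01, 0, 0, 0, 0, -0.01, 0, 0, 0, 0, -0.01, 0, 0, 0, 0, -0.01, 0, 0, 0, 0, -0.01, 0, 0, 0, 0, -0.01, 0, 0, 0, 0, -0.01, 0, 0, 0, 0, -0.01, 0, 0, 0, 0, 0, 0, 0, 0, 0, 0, 0, 0]
}}

```text
clock: 46.35
position: [0.4158, -0.3052, 0.3483]
tool_rot: [0.638, 0.77, 0.0, 0.0]
force: [0.7, -0.7, -2.2]
finger_gap: 0.0093
finger_force: 15.0
```

>>> {"fn": "step_arm", "kwargs": {
  "plan": [0, 0, 0, -0.01, 0, 0, 0.01, 0, -0.015, 0, 0, 0.025, 0, 0, 0, 0, 0.03, 0, 0, 0, 0, 0.03, 0, 0, 0, 0, 0.03, 0, 0, 0, 0, 0.03, 0, 0, 0, 0, 0.025, 0, 0, 0, 0, 0.015, 0, 0, 0, 0, 0.005, 0, 0, 0, 0, 0, 0, 0, 0]
}}

```text
clock: 47.45
position: [0.3787, -0.108, 0.3744]
tool_rot: [0.637, 0.771, 0.0, 0.001]
force: [-0.3, -1.5, -1.3]
finger_gap: 0.0096
finger_force: 15.0
```

```bash
python3 - <<'E'
from h import *
go((SH(-.085,.06),.2),(SH(-.085,.06),.119))
E
```

```text
t 47.45 grasp [ 0.379  -0.1081  0.2114] yaw 100.8 tilt [-0.001  0.002 -1.   ] gap 0.0096 F [-0.3 -1.5 -1.3] ff 15.0
  -> [0.457  0.0513 0.2   ] tool mm [142.  106.4  11.4]
  -> [0.457  0.0513 0.119 ] tool mm [ 0.1 -0.1 81. ]
```

>>> {"fn": "step_arm", "kwargs": {
  "plan": [0, 0.01, 0.007, 0, 0, 0, 0.018, 0.014, 0, 0, 0, 0.022, 0.016, 0, 0, 0, 0.022, 0.016, 0, 0, 0, 0.022, 0.016, 0, 0, 0, 0.02, 0.016, 0, 0, 0, 0.018, 0.013, 0, 0, 0, 0.01, 0.008, 0, 0, 0, 0, 0, 0, 0]
}}

```text
clock: 48.35
position: [0.4572, 0.051, 0.3729]
tool_rot: [0.638, 0.77, -0.0, -0.0]
force: [-0.5, -0.3, -0.8]
finger_gap: 0.0101
finger_force: 15.0
```

>>> {"fn": "step_arm", "kwargs": {
  "plan": [0, 0, 0, 0.01, 0, 0, 0, 0, 0.02, 0, 0, 0, 0, 0.02, 0, 0, 0, 0, 0.02, 0, 0, 0, 0, 0.012, 0, 0, 0, 0, 0.004, 0, 0, 0, 0, 0.002, 0, 0, 0, 0, 0.001, 0, 0, 0, 0, 0, 0, 0, 0, 0, 0, 0]
}}

```text
clock: 49.35
position: [0.4567, 0.0506, 0.285]
tool_rot: [0.638, 0.77, 0.0, 0.001]
force: [0.2, -0.0, -1.6]
finger_gap: 0.0099
finger_force: 15.0
```

>>> {"fn": "step_arm", "kwargs": {
  "plan": [0, 0, 0, 0.001, 0, 0, 0, 0, 0, 0, 0, 0, 0, 0, 0]
}}

```text
clock: 49.65
position: [0.4565, 0.0506, 0.2832]
tool_rot: [0.638, 0.77, -0.0, 0.0]
force: [-0.2, 0.0, -1.1]
finger_gap: 0.0098
finger_force: 15.0
```

>>> {"fn": "step_arm", "kwargs": {
  "plan": [0, 0, 0, 0.001, 0, 0, 0, 0, 0, 0, 0, 0, 0, 0, 0]
}}

```text
clock: 49.95
position: [0.4565, 0.0506, 0.2821]
tool_rot: [0.638, 0.77, -0.0, -0.0]
force: [0.5, 0.2, -0.4]
finger_gap: 0.01
finger_force: 15.0
```

>>> {"fn": "step_arm", "kwargs": {
  "plan": [0, 0, 0, 0.001, 0, 0, 0, 0, 0, 0, 0, 0, 0, 0, 0]
}}

```text
clock: 50.25
position: [0.4566, 0.0505, 0.2817]
tool_rot: [0.638, 0.77, 0.0, 0.0]
force: [-0.5, -0.6, 3.3]
finger_gap: 0.0103
finger_force: 15.0
```

>>> {"fn": "step_arm", "kwargs": {
  "plan": [0.5, 0, 0, 0, 0, 0.5, 0, 0, 0, 0, 0.5, 0, 0, 0, 0, 0.5, 0, 0, 0, 0, 0.5, 0, 0, -0.01, 0, 0.5, 0, 0, -0.025, 0, 0.5, 0, 0, -0.035, 0, 0.5, 0, 0, -0.032, 0, 0.5, 0, 0, 0, 0]
}}

```text
clock: 51.15
position: [0.4567, 0.0506, 0.3893]
tool_rot: [0.638, 0.77, 0.003, 0.003]
force: [-0.2, 0.3, -0.2]
finger_gap: 0.0445
finger_force: 0.0
```

>>> {"fn": "step_arm", "kwargs": {
  "plan": [0.5, -0.02, -0.001, 0, 0, 0.5, -0.035, -0.002, 0, 0, 0.5, -0.045, -0.002, 0, 0, 0.5, -0.045, -0.002, 0, 0, 0.5, -0.045, -0.002, 0, 0, 0.5, -0.045, -0.002, 0, 0, 0.5, -0.045, -0.002, 0, 0, 0.5, -0.045, -0.002, 0, 0, 0.5, -0.045, -0.002, 0, 0, 0.5, -0.045, -0.002, 0, 0, 0.5, -0.03, -0.002, 0, 0, 0.5, -0.014, -0.001, 0, 0]
}}

```text
clock: 52.35
position: [0.5199, -0.4074, 0.3814]
tool_rot: [0.639, 0.769, -0.0, -0.001]
force: [0.3, 0.5, 0.2]
finger_gap: 0.0436
finger_force: 0.0
```

>>> {"fn": "step_arm", "kwargs": {
  "plan": [0.5, 0, 0, 0, 0, 0.5, 0, 0, 0, 0]
}}

```text
clock: 52.55
position: [0.5203, -0.4043, 0.3825]
tool_rot: [0.638, 0.77, 0.0, -0.001]
force: [0.0, 0.1, -0.4]
finger_gap: 0.0442
finger_force: 0.0
```

```bash
python3 - <<'E'
from h import *
go((RK(-.039,-.116),.169))
t=r.read_camera("top"); s=r.read_camera("side")
can=np.zeros((600,800,3),np.uint8)
can[:,:400]=cv2.convertScaleAbs(cv2.resize(t[150:255,225:295],(400,600),interpolation=cv2.INTER_CUBIC),alpha=1.4)
can[:,400:]=cv2.resize(s[150:300,215:315],(400,600),interpolation=cv2.INTER_CUBIC); cv2.imwrite("pics/c9.png",can)
E
```

```text
t 52.55 grasp [ 0.5201 -0.4041  0.2195] yaw 100.7 tilt [ 0.001 -0.    -1.   ] gap 0.0442 F [ 0.   0.1 -0.4] ff 0.0
  -> [ 0.5202 -0.4047  0.169 ] tool mm [-0.7 -0.  50.5]
```

View pics/c9.png

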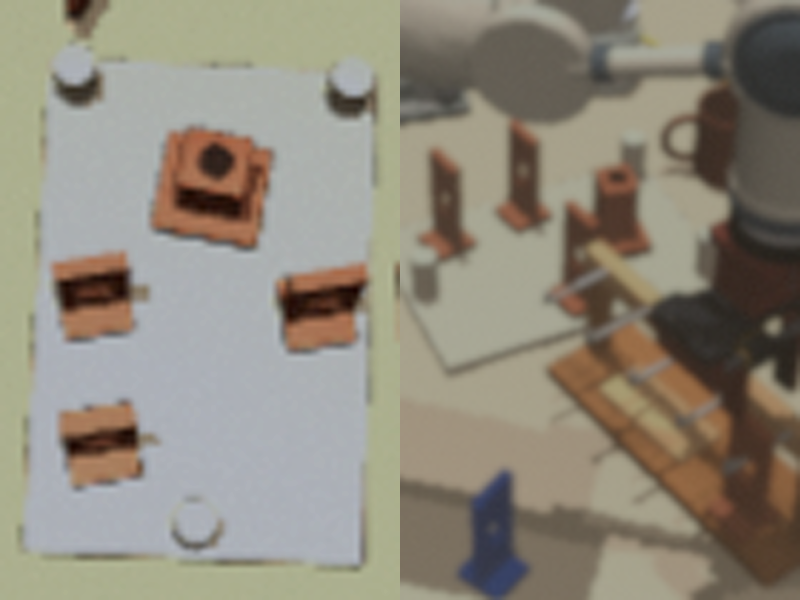

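The candlestick and three tiles stand upright on the shelf (top-crop centres (215,185), (95,290), (320,305), (100,440)), and the gripper is above tile1.

>>> {"fn": "step_arm", "kwargs": {
  "plan": [0.5, 0, 0, 0.01, 0, 0.5, 0, 0, 0.015, 0, 0.5, 0, 0, 0.015, 0, 0.5, 0, 0, 0.01, 0, 0.5, 0, 0, 0, 0, 0, 0, 0, 0, 0, 0, 0, 0, 0, 0, 0, 0, 0, 0, 0, 0, 0, 0, 0, 0, 0, 0, 0, 0, 0, 0, 0, 0, 0, 0, 0, 0, 0, 0, 0]
}}

```text
clock: 53.85
position: [0.5203, -0.4046, 0.3336]
tool_rot: [0.638, 0.77, 0.0, 0.0]
force: [0.6, 0.4, 1.9]
finger_gap: 0.01
finger_force: 15.0
```

>>> {"fn": "step_arm", "kwargs": {
  "plan": [0, 0, 0, -0.004, 0, 0, 0, 0, -0.006, 0, 0, 0, 0, -0.005, 0, 0, 0, 0, 0, 0, 0, 0, 0, 0, 0]
}}

```text
clock: 54.35
position: [0.5202, -0.4046, 0.3484]
tool_rot: [0.638, 0.77, -0.0, 0.0]
force: [-0.4, -0.1, -1.7]
finger_gap: 0.0097
finger_force: 15.0
```

>>> {"fn": "step_arm", "kwargs": {
  "plan": [0, 0, -0.005, 0, 0, 0, 0, -0.01, 0, 0, 0, 0, -0.01, 0, 0, 0, 0, -0.01, 0, 0, 0, 0, -0.01, 0, 0, 0, 0, -0.01, 0, 0, 0, 0, -0.01, 0, 0, 0, 0, -0.01, 0, 0, 0, 0, -0.01, 0, 0, 0, 0, 0, 0, 0, 0, 0, 0, 0, 0]
}}

```text
clock: 55.45
position: [0.4366, -0.4204, 0.3483]
tool_rot: [0.638, 0.77, 0.0, 0.0]
force: [0.8, -0.1, -1.5]
finger_gap: 0.01
finger_force: 15.0
```

>>> {"fn": "step_arm", "kwargs": {
  "plan": [0, 0, 0, -0.01, 0, 0, 0.01, 0, -0.015, 0, 0, 0.025, 0, 0, 0, 0, 0.035, 0, 0, 0, 0, 0.04, 0, 0, 0, 0, 0.04, 0, 0, 0, 0, 0.04, 0, 0, 0, 0, 0.04, 0, 0, 0, 0, 0.035, 0, 0, 0, 0, 0.03, 0, 0, 0, 0, 0.015, 0, 0, 0, 0, 0, 0, 0, 0]
}}

```text
clock: 56.65
position: [0.3786, -0.1137, 0.3752]
tool_rot: [0.637, 0.771, 0.001, 0.002]
force: [-0.1, 0.2, -1.5]
finger_gap: 0.0099
finger_force: 15.0
```

```bash
python3 - <<'E'
from h import *
go((SH(-.085,-.06),.2114))
E
```

```text
t 56.65 grasp [ 0.3791 -0.1138  0.2122] yaw 100.91 tilt [-0.001  0.003 -1.   ] gap 0.0099 F [-0.1  0.2 -1.5] ff 15.0
  -> [ 0.4551 -0.0687  0.2114] tool mm [30.  83.1  1. ]
```

>>> {"fn": "step_arm", "kwargs": {
  "plan": [0, 0.003, 0.008, 0, 0, 0, 0.006, 0.017, 0, 0, 0, 0.008, 0.02, 0, 0, 0, 0.007, 0.02, 0, 0, 0, 0.005, 0.013, 0, 0, 0, 0.001, 0.005, 0, 0, 0, 0, 0, 0, 0]
}}

```text
clock: 57.35
position: [0.4556, -0.071, 0.3729]
tool_rot: [0.638, 0.77, -0.0, -0.0]
force: [-0.4, 0.1, -1.0]
finger_gap: 0.0099
finger_force: 15.0
```

>>> {"fn": "step_arm", "kwargs": {
  "plan": [0, 0, 0, 0.01, 0, 0, 0, 0, 0.02, 0, 0, 0, 0, 0.02, 0, 0, 0, 0, 0.02, 0, 0, 0, 0, 0.012, 0, 0, 0, 0, 0.004, 0, 0, 0, 0, 0.002, 0, 0, 0, 0, 0.001, 0, 0, 0, 0, 0.001, 0, 0, 0, 0, 0, 0, 0, 0, 0, 0, 0]
}}

```text
clock: 58.45
position: [0.4552, -0.0708, 0.2836]
tool_rot: [0.638, 0.77, 0.0, 0.0]
force: [0.0, 0.5, -1.0]
finger_gap: 0.0102
finger_force: 15.0
```

>>> {"fn": "step_arm", "kwargs": {
  "plan": [0, 0, 0, 0.001, 0, 0, 0, 0, 0, 0, 0, 0, 0, 0, 0]
}}

```text
clock: 58.75
position: [0.4551, -0.0708, 0.2821]
tool_rot: [0.638, 0.77, -0.0, -0.0]
force: [-0.5, 1.1, -1.6]
finger_gap: 0.0098
finger_force: 15.0
```

>>> {"fn": "step_arm", "kwargs": {
  "plan": [0, 0, 0, 0.001, 0, 0, 0, 0, 0, 0, 0, 0, 0, 0, 0]
}}

```text
clock: 59.05
position: [0.4551, -0.0709, 0.2817]
tool_rot: [0.638, 0.77, 0.0, 0.0]
force: [-0.3, -0.7, 3.2]
finger_gap: 0.01
finger_force: 15.0
```

Contact. Release, rise, move clear to the right and look at everything.

>>> {"fn": "step_arm", "kwargs": {
  "plan": [0.5, 0, 0, 0, 0, 0.5, 0, 0, 0, 0, 0.5, 0, 0, 0, 0, 0.5, 0, 0, 0, 0, 0.5, 0, 0, -0.01, 0, 0.5, 0, 0, -0.025, 0, 0.5, 0, 0, -0.035, 0, 0.5, 0, 0, -0.032, 0, 0.5, 0, 0, -0.03, 0, 0.5, 0, 0, -0.01, 0, 0.5, 0, 0, 0, 0]
}}

```text
clock: 60.15
position: [0.4551, -0.0708, 0.4249]
tool_rot: [0.638, 0.77, 0.001, 0.002]
force: [0.2, -0.1, -0.2]
finger_gap: 0.0441
finger_force: 0.0
```

>>> {"fn": "step_arm", "kwargs": {
  "plan": [0.5, -0.02, -0.005, 0, 0, 0.5, -0.035, -0.01, 0, 0, 0.5, -0.04, -0.01, 0, 0, 0.5, -0.04, -0.01, 0, 0, 0.5, -0.04, -0.01, 0, 0, 0.5, -0.04, -0.01, 0, 0, 0.5, -0.04, -0.01, 0, 0, 0.5, -0.04, -0.01, 0, 0, 0.5, -0.04, -0.01, 0, 0, 0.5, -0.02, -0.005, 0, 0, 0.5, 0, 0, 0, 0]
}}

```text
clock: 61.25
position: [0.4319, -0.439, 0.4192]
tool_rot: [0.639, 0.769, 0.0, -0.003]
force: [0.1, -0.0, -0.4]
finger_gap: 0.044
finger_force: 0.0
```

```bash
python3 - <<'E'
from h import *
t=r.read_camera("top"); s=r.read_camera("side")
can=np.zeros((600,800,3),np.uint8)
can[:300,:400]=cv2.convertScaleAbs(t[0:300,20:420],alpha=1.3)
can[300:,:400]=cv2.resize(cv2.convertScaleAbs(t[180:270,132:192],alpha=1.3),(400,600),interpolation=cv2.INTER_CUBIC)[:300]
can[:,400:]=cv2.resize(s[150:300,195:295],(400,600),interpolation=cv2.INTER_CUBIC); can[:300,:400]=cv2.resize(cv2.convertScaleAbs(t[100:280,130:400],alpha=1.3),(400,300)); cv2.imwrite("pics/c10.png",can)
go()
E
```

```text
t 61.35 grasp [ 0.4323 -0.4359  0.2579] yaw 100.68 tilt [ 0.003 -0.002 -1.   ] gap 0.044 F [ 0.9 -0.  -0.1] ff 0.0
```

View pics/c10.png

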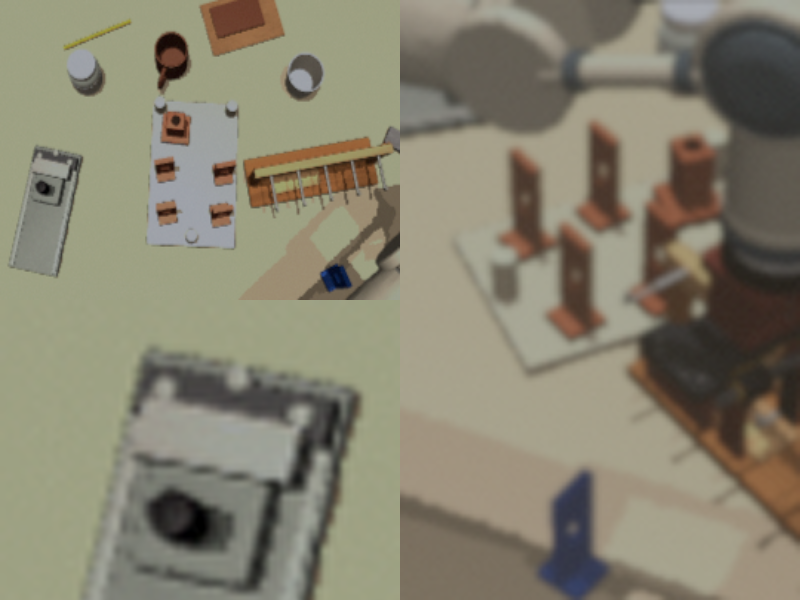

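All four tiles and the candlestick stand on the shelf and the vise is shut and empty. The candlestick has been knocked aside: its hole is now near top px (248,175). I'll check numerically that it is still well on the shelf.

```bash
python3 - <<'E'
from h import *
t=r.read_camera("top"); hsv=cv2.cvtColor(t,cv2.COLOR_BGR2HSV)
m=((hsv[...,0]<16)&(hsv[...,1]>90)).astype(np.uint8); m[:150]=0;m[250:]=0;m[:,:225]=0;m[:,295:]=0
m=cv2.morphologyEx(m,cv2.MORPH_CLOSE,np.ones((3,3)))
c=np.array([np.cos(SA),np.sin(SA)]);d=np.array([-c[1],c[0]])
for k in cv2.findContours(m,0,cv2.CHAIN_APPROX_NONE)[0]:
    if cv2.contourArea(k)<40: continue
    W=np.array([onz("top",*q[0],.026)[:2]-SO for q in k]); S=np.c_[W@c,W@d]*1e3
    print("px",k[:,0].mean(0).round(1),"shelf mm min",S.min(0).round(),"max",S.max(0).round())
g=cv2.cvtColor(t,cv2.COLOR_BGR2GRAY); print(g[162:188,236:262])
E
```

```text
px [278.8 228.1] shelf mm min [-108.  -88.] max [-63. -41.]
px [242.4 227. ] shelf mm min [-106.   35.] max [-64.  79.]
px [281.1 203. ] shelf mm min [-23. -93.] max [ 26. -45.]
px [241.3 201.2] shelf mm min [-22.  45.] max [27. 87.]
px [248.3 176.5] shelf mm min [56. 12.] max [122.  76.]
[[124 124 125 125 121  84 102 122 123 123 123 123 123 124 124 124 123 123
  124 124 123 124 124 123 125 124]
 [120 123 124 118  98  63  77 114 124 123 123 123 124 124 124 124 123 124
  124 123 124 125 123 125 124 124]
 [ 92 107 109  86  50  38  77 114 124 123 124 124 124 123 122 124 123 123
  124 123 125 123 123 124 123 124]
 [ 41  42  40  41  39  45  78 114 124 124 123 124 125 124 124 123 124 123
  123 124 124 123 123 125 123 123]
 [ 47  41  41  37  39  57  74 105 113 114 115 114 114 115 114 117 118 116
  123 124 123 125 124 123 123 124]
 [ 75  50  42  45  57  80  72  75  77  82  83  80  76  83  80  92  98  93
  109 120 123 124 123 125 123 124]
 [113  90  79  84  84  84  76  80  83  82  82  78  77  81  84  85  84  83
   80 108 117 116 122 124 124 124]
 [124 122 122 118  97  84  73  79  84  83  76  
[... 1324 characters left out ...]
27  23  27
   45  49  79  67 109 124 124 123]
 [124 124  92  89  91  89  88  90  90  88  81  77  76  69  65  59  54  60
   64  63  87  71 109 125 123 124]
 [124 123  99  88  90  90  91  89  89  89  87  88  88  88  89  90  89  88
   88  89  92  79 110 124 124 124]
 [124 124 101  82  79  80  83  80  80  82  84  87  89  90  90  90  90  91
   90  89  92  75 111 125 124 123]
 [124 123 101  75  68  68  59  59  63  58  70  73  75  79  78  80  82  83
   81  80  85  76 112 124 124 123]
 [124 124 124 124 124 123 111 105 106  93  88  78  72  72  69  70  61  55
   60  59  64  91 117 123 124 125]
 [124 125 123 123 124 122 124 125 123 124 123 124 123 123 124 125 112 104
  106  95  81 113 123 124 123 124]]
```

```bash
python3 - <<'E'
from h import *
p=onz("top",248.1,171.4,.092)[:2]-SO; c=np.array([np.cos(SA),np.sin(SA)]); h=np.array([p@c,p@[-c[1],c[0]]])*1e3
print("hole in shelf frame",h.round(1))
if abs(h[0]-88)<10 and abs(h[1]-44)<10: print(r.sign_off())
E
```

```text
hole in shelf frame [89.4 45.2]
the job is handed in; nothing more can be done
None
```

I handed the job in at about 61 s: the candlestick and all four tiles that were on the rail stand upright on the kiln shelf, and the empty vise is shut. The candlestick was knocked a few centimetres after I set it down, and I left it because the last image shows it upright and fully on the shelf, though close to one of the props.

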